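# Cover the sensor housings and start the leak test

### The arm

A 6-joint arm with a two-finger parallel gripper is mounted at the origin on the work surface. World frame = base frame: x ahead of the robot, y to its left, z up, the work surface at z = 0. Lengths are in m, angles in degrees, forces in N, time in s.
With the tool pointing down it reaches from about 0.275 to 0.85 m from the base axis. Payload 19 kg.
Tool frame: the origin (TCP) lies on the mounting face of the last link; the fingertips stand 173 mm ahead of it and the grasp point (between the pads) lies 155 mm ahead of it; z points along the fingers, y is the line along which they close (so a half turn about z gives the same grasp; the last joint's range is limited). The gripper opens to 85 mm and grips with 20 to 120 N. Pads are 22 mm wide; open, the fingers measure 114 mm over their backs; the gripper's body (76 mm by 85 mm) begins 54 mm behind the grasp point. The pads swing forward as they close: fully open they stand 13 mm farther back than shut.
Start: joints at [60.676, 8.623, 82.357, -0, 89.026, -7.678], TCP at [0.212, 0.534, 0.405] pointing down, gripper open.
Joint ranges: [-160.23, 160.23], [-39.13, 120.54], [6.94, 153.29], [-79.49, 259.48], [9.18, 160.14], [-161.06, 161.06]. Speed limits (degrees/s): [108.29, 108.29, 127.2, 172.46, 172.46, 172.46].

### API

Orientations are given as [roll, pitch, yaw] about the fixed x, y, z axes, in that order (R = Rz(yaw) Ry(pitch) Rx(roll)).
In Python, from rig import get_state, read_camera, sign_off gives the robot as it stands. The module is installed in compiled form; this text tells all that it offers.
- The arm moves only by the shell command python3 -m handwheel 'ROWS' [OPENING]. ROWS is JSON, a list of rows, each a list of 6 numbers: the shift along the tool's x, y, z normalised to -1 to 1, where 1 is 6 cm, then the turn, a rotation vector about the tool's x, y, z normalised to -1 to 1, where 1 is 0.1 rad. In form: [[dx, dy, dz, wx, wy, wz], ...]. A call has exactly 5 rows; each row shifts and turns the commanded pose from where the row before left it, along the tool's axes as they then stand; what a row does not reach is not made up. A row lasts 1/8 s, in which the tool goes at most 62.5 mm and 10.7 degrees, less where a joint would pass 70% of its speed; a pose out of reach is approached as far as the arm can. A call with a number of a shift or a turn outside -1 to 1 is refused whole. A call with a gripper value outside its range is refused whole. OPENING is the opening, from -1 (shut) to 1 (fully open), set as the call begins (- or left out, the last holds). The fingers move at their own pace and stop on an object; the grip force is fixed at half the most. Time passes only in rows, so rows that do not move let the fingers close, or fill a call up. It gives the time, the measured TCP pose, the force, the opening and the grip force at its end, in the units of the state.
- get_state(): the state, without advancing time (a new reading comes with each control period).
- read_camera(name): name is "scene" or "side" or "wrist"; returns a dict with "img" (400x640x3 uint8, blue, green, red), "range_z" (400x640 float32, m along the optical axis (not along the pixel's ray), 0 where there is no reading), "mtx" (3x3 intrinsics, pixels), "R" (3x3) and "t" (3): a world point X has camera coordinates R X + t; the wrist camera has in their place "tool_from_camera" (4x4, takes a point from camera to tool coordinates, whose origin is the TCP and whose axes are the flange's). Camera axes: x right, y down, z forward; pixel columns grow to the right and rows downward; lengths in m; the calibration is good to about 2 mm. The wrist camera is an equidistant fisheye: a pixel r from the principal point sees the ray r / f radians off the axis. A picture is of the moment at which its call begins: read the wrist's pose just before it.
- sign_off(): hands the job in; it is judged then, once.
The state is a dict: "t": time; "qpos": joint angles; "qd": joint speeds; "effort": joint torques, N m; "position": TCP position; "eef_rot": TCP orientation; "ft_force": force on the tool from outside, world axes, zero at the start; "torque": the same for the moment, N m; "opening": finger opening in m; "finger_force": force on a finger pad.
Only numpy, scipy, OpenCV 4.12 (cv2) and the standard library are available. Lean on these libraries where they do the work, as an engineer would, in place of code of your own. Each camera call takes 0.05 s, during which the arm holds its last target. There are 200 camera calls.

### The job

Match every black cover on the bench with the housing it fits, set it on so that it sits fully down and level, and get all these covered housings standing upright on the tester's plate; never start the test with an open housing on the plate. When all are there, press the green start button fully and let it go, and leave the screwdriver, the jar and the roll where they are.

Things in the scene. Friction and masses are not known exactly. Their poses are not given: they have to be found in the camera images.
- housing_large: bare aluminium sensor housing, an open-topped cup, round, 62 mm diameter outside, 40 mm tall, walls 4 mm (mouth 54 mm diameter), floor 5 mm, 0.35 kg or so; stands upright on the bench. Origin: centre of its underside; z up through the mouth.
- cover_large: black cover of the large housing (may be absent), round, 62 mm diameter: 5 mm plate, under it a 5 mm deep plug (49 mm diameter: 2.5 mm play all round in the mouth), on top a round knob, 18 mm diameter, 26 mm tall. 80 g; lies on its plug. Origin: centre of the plug's underside; z up. Seated, its origin is 35 mm above the housing's.
- housing_small: bare aluminium sensor housing, an open-topped cup, round, 48 mm diameter outside, 40 mm tall, walls 4 mm (mouth 40 mm diameter), floor 5 mm, 0.35 kg or so; stands upright on the bench. Origin: centre of its underside; z up through the mouth.
- cover_small: black cover of the small housing (may be absent), round, 48 mm diameter: 5 mm plate, under it a 5 mm deep plug (35 mm diameter: 2.5 mm play all round in the mouth), on top a round knob, 18 mm diameter, 26 mm tall. 80 g; lies on its plug. Origin: centre of the plug's underside; z up. Seated, its origin is 35 mm above the housing's.
- housing_square: bare aluminium sensor housing, an open-topped box, square, 56 by 56 mm outside, 40 mm tall, walls 4 mm (mouth 48 by 48 mm), floor 5 mm, 0.35 kg or so; stands upright on the bench. Origin: centre of its underside; z up through the mouth.
- cover_square: black cover of the square housing (may be absent), square, 56 by 56 mm: 5 mm plate, under it a 5 mm deep plug (43 by 43 mm: 2.5 mm play all round in the mouth), on top a bar grip 34 (x) by 14 (y) mm, 26 mm tall. 80 g; lies on its plug. Origin: centre of the plug's underside; z up. Seated, its origin is 35 mm above the housing's, its x along the housing's x (or any quarter turn).
- housing_oblong: bare aluminium sensor housing, an open-topped box, oblong, 68 mm (x) by 46 mm (y) outside, 40 mm tall, walls 4 mm (mouth 60 by 38 mm), floor 5 mm, 0.35 kg or so; stands upright on the bench. Origin: centre of its underside; z up through the mouth.
- cover_oblong: black cover of the oblong housing (may be absent), oblong, 68 mm (x) by 46 mm (y): 5 mm plate, under it a 5 mm deep plug (55 by 33 mm: 2.5 mm play all round in the mouth), on top a bar grip 34 (x) by 14 (y) mm, 26 mm tall. 80 g; lies on its plug. Origin: centre of the plug's underside; z up. Seated, its origin is 35 mm above the housing's, its x along the housing's x (or a half turn).
- tester: fixed leak tester: aluminium plate 130 mm along x, 360 mm along y, top 20 mm above the bench, dark lip 5 mm wide and high on both long edges and the +y end; at the -y end a grey console, 85 mm along y, 50 mm tall, with the start button. Origin: under the plate's centre at bench height, z up. Free area: x within 60 mm, y -180 to +175 mm; it has no marked places.
- start_top (a point): centre of the top of the green push button (30 mm diameter) on the tester's console; pressed straight down
- start (a joint): travel of the start button in m: 0 released, 0.006 fully down (takes about 5 N; springs back)
- screwdriver: screwdriver, 150 mm long, lying on the bench, a bystander; origin on its underside near the middle
- grease_jar: small jar, 52 mm diameter, 60 mm tall, a bystander; origin at the centre of its underside
- tape_roll: roll, 90 mm diameter, 25 mm tall, lying flat, a bystander; origin at the centre of its underside

How it is judged:
By the outcome, as a careful person would: the job done as asked, in the order asked, and still so for the second after the job is handed in, with the robot touching nothing.
Of cover_large, cover_small, cover_square, cover_oblong only 3 to 4 are there at a start; the rules pass over those that are not, and their reading is None.
At some moment in a run one of housing_large, housing_small, housing_square, housing_oblong, cover_large, cover_small, cover_square, cover_oblong may be knocked a few centimetres aside while the robot is not near it.
It also fails if it takes over 210 s, if anything falls off the work surface, if the arm or the gripper's body presses on something with over 40 N, if the wrist force passes 120 N, or if a joint passes its speed limit or range.

## Working session

There is one attempt and no reset: what is moved stays moved. The work goes in short steps, Python scripts to look and compute and a shell command to move; the robot and the scene stay as the last step left them, time stands still between calls to the robot, and variables do not carry over. Pictures are saved under pics/ and viewed, at most 14 in all, crops included, and the job is handed in when it is done.

```bash
ls; mkdir -p pics
python3 - <<'E'
from rig import *
import cv2,numpy as np
print(get_state())
for n in("scene","side"):
    c=read_camera(n);cv2.imwrite(f"pics/{n}0.png",c["img"]);np.savez(f"{n}0.npz",**c)
    print(n,c["mtx"].tolist(),c["R"].tolist(),c["t"].tolist())
E
```

```text
pics
{'t': 0.0, 'qpos': array([ 6.06778103e+01,  8.65063068e+00,  8.23927774e+01,  7.79078354e-04,
        8.90275387e+01, -7.67626069e+00]), 'qd': array([-0.04448923, -0.05905899, -0.11316734,  0.0197599 ,  0.01155642,
        0.0013541 ]), 'effort': array([ 4.67556180e-03, -7.13093805e+01, -5.70857620e+01, -4.92882509e-05,
        9.31813382e-03,  1.00671070e-04]), 'position': array([0.2120838 , 0.53441456, 0.4040805 ]), 'eef_rot': array([-1.79929793e+02, -1.02487280e-02,  1.58354051e+02]), 'ft_force': array([-0.30985243, -0.59091446, -0.47302079]), 'torque': array([ 0.06946233,  0.02771288, -0.02445296]), 'finger_force': 0.0, 'opening': 0.08528877772452}
scene [[436.2009409674235, 0.0, 318.2528290324956], [0.0, 436.2009409674235, 197.95114242152465], [0.0, 0.0, 1.0]] [[-0.824352259538226, 0.5660136026864148, -0.008482556699882893], [0.44446346839220024, 0.6378992257578211, -0.6289171670755603], [-0.35056465517646956, -0.5222194743127816, -0.7774260371183134]] [0.44302584738814316, -0.18271204020782966, 1.4012158017420677]
side [[394.94467316448447, 0.0, 319.56406643311084], [0.0, 394.94467316448447, 197.47753980664302], [0.0, 0.0, 1.0]] [[0.9860816573863639, -0.165602234921438, 0.014794078382460885], [-0.08285871016877303, -0.5666207904477328, -0.8198019968148121], [0.14414367525260618, 0.8071658934948944, -0.5724559557409283]] [-0.5131885617341613, 0.11239870741142943, 1.0670244467209498]
```

View pics/scene0.png

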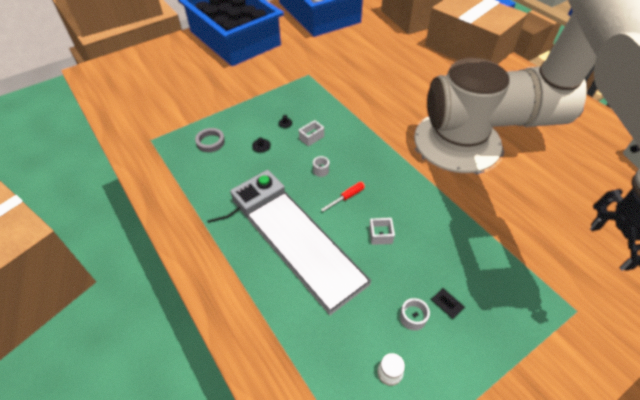

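View pics/side0.png

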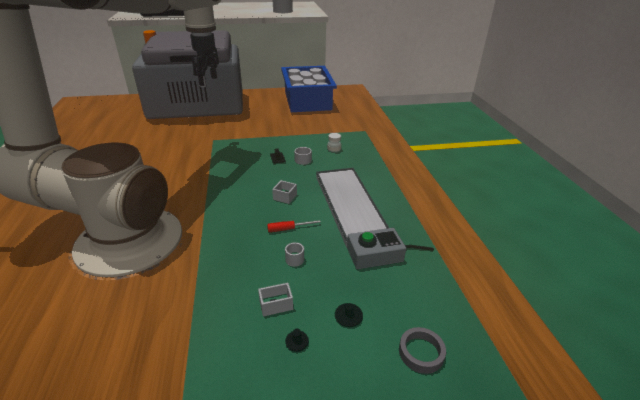

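The two views show four grey housings: small at (320,165), oblong at (311,132), square at (382,230) and large at (415,313). The black covers are two round ones at (285,120) and (261,144) and one with a bar at (447,303), so there are three. The button is at (264,181). I'll fuse the depth from both cameras into a top-down map.

```bash
cat > h.py <<'E'
import numpy as np,cv2
from rig import *
def cloud(c):
    v,u=np.mgrid[:400,:640]; z=c["range_z"].astype(float); K=c["mtx"]
    P=np.stack([(u-K[0,2])/K[0,0]*z,(v-K[1,2])/K[1,1]*z,z],-1)
    X=(P-c["t"])@c["R"]; m=z>0
    return X[m],c["img"][m]
X0,X1,Y0,Y1=0.2,0.95,-0.65,0.65; S=600
def ortho(X,C,s=S):
    h=np.full((int((Y1-Y0)*s),int((X1-X0)*s)),-1.);im=np.zeros(h.shape+(3,),np.uint8)
    m=(X[:,0]>X0)&(X[:,0]<X1-.01)&(X[:,1]>Y0)&(X[:,1]<Y1-.01)&(X[:,2]<.15);X=X[m];C=C[m]
    o=np.argsort(X[:,2]);X=X[o];C=C[o]
    i=((X[:,1]-Y0)*s).astype(int);j=((X[:,0]-X0)*s).astype(int)
    h[i,j]=X[:,2];im[i,j]=C
    return h,im
E
python3 - <<'E'
from h import *
from scipy import ndimage as nd
for n in("scene","side"):
    X,C=cloud(np.load(f"{n}0.npz"))
    g=(X[:,0]>.2)&(X[:,0]<.95)&(abs(X[:,1])<.8)&(X[:,2]<.2)&(X[:,2]>-.05);X=X[g];C=C[g]
    b=np.median(X[abs(X[:,2])<.006,2]);print(n,"bench",b, len(X))
    m=X[:,2]>.006
    ij=((X[m][:,:2]-[.2,-.8])/.006).astype(int)
    G=np.zeros((130,270),bool);G[ij[:,0],ij[:,1]]=1
    L,k=nd.label(nd.binary_closing(G),np.ones((3,3)));lab=L[ij[:,0],ij[:,1]]
    for l in range(1,k+1):
        p=X[m][lab==l];c=C[m][lab==l]
        if len(p)<15: continue
        r=cv2.minAreaRect(p[:,:2].astype(np.float32))
        print(n,len(p),"ctr",np.round(r[0],3),"size",np.round(r[1],3),"ang",round(r[2]),"z",np.round(np.percentile(p[:,2],[5,50,99]),3),"bgr",np.median(c,0))
E
```

```text
scene bench 0.001496841440054978 109291
scene 1224 ctr [ 0.311 -0.779] size [0.209 0.029] ang 0 z [0.014 0.084 0.143] bgr [110.5  56.   21. ]
scene 15 ctr [0.308 0.532] size [0.061 0.027] ang 7 z [0.006 0.006 0.007] bgr [126. 167.  94.]
scene 418 ctr [ 0.371 -0.279] size [0.074 0.052] ang 8 z [0.01  0.027 0.044] bgr [137. 144. 141.]
scene 131 ctr [ 0.4   -0.388] size [0.071 0.046] ang 19 z [0.008 0.012 0.038] bgr [42. 42. 38.]
scene 269 ctr [ 0.444 -0.015] size [0.03 0.15] ang 89 z [0.011 0.021 0.03 ] bgr [ 49.  62. 222.]
scene 579 ctr [0.434 0.148] size [0.087 0.069] ang 74 z [0.009 0.023 0.044] bgr [135. 156. 138.]
scene 538 ctr [0.431 0.394] size [0.089 0.064] ang 78 z [0.008 0.012 0.04 ] bgr [48. 46. 47.]
scene 271 ctr [ 0.43  -0.139] size [0.047 0.054] ang 13 z [0.009 0.026 0.043] bgr [135. 137. 139.]
scene 704 ctr [0.527 0.376] size [0.082 0.07 ] ang 77 z [0.01  0.019 0.044] bgr [135. 166. 130.]
scene 225 ctr [ 0.527 -0.337] size [0.064 0.064] ang 19 z [0.007 0.011 0.039] bgr [42. 40. 40.]
scene 7898 ctr [0.636 0.027] size [0.22 0.46] ang 14 z [0.017 0.022 0.067] bgr [249. 248.
[... 958 characters left out ...]
 z [0.009 0.027 0.04 ] bgr [84. 85. 87.]
side 520 ctr [ 0.526 -0.341] size [0.062 0.061] ang 66 z [0.007 0.01  0.037] bgr [27. 31. 23.]
side 64 ctr [0.593 0.794] size [0.159 0.012] ang 0 z [0.106 0.115 0.121] bgr [80. 46. 35.]
side 4697 ctr [0.627 0.024] size [0.132 0.454] ang 4 z [0.015 0.02  0.07 ] bgr [122. 123. 120.]
side 1029 ctr [ 0.651 -0.451] size [0.09  0.088] ang 67 z [0.008 0.023 0.027] bgr [81. 82. 81.]
side 220 ctr [0.645 0.424] size [0.048 0.05 ] ang 19 z [0.01  0.038 0.061] bgr [ 97. 104. 105.]
side 16 ctr [0.702 0.796] size [0.008 0.04 ] ang 88 z [0.106 0.112 0.121] bgr [78. 48. 39.]
side 75 ctr [ 0.761 -0.155] size [0.012 0.074] ang 76 z [0.006 0.009 0.014] bgr [32. 39. 36.]
```

There are three covers: small near (0.405,-0.389), large near (0.526,-0.340) and oblong (72x45 mm footprint) near (0.43,0.385). The square housing at (0.435,0.143) has no cover, so it stays where it is. Next I'll write the move planner and the wrist-camera cloud, and get the tester's pose.

```bash
cat >> h.py <<'E'
from scipy.spatial.transform import Rotation as Ro
from scipy.optimize import least_squares
def plan(p,yaw,start=None,n=None,half=True):
    """print rows from measured (or given) pose to a tool-down pose; returns end pose"""
    s=get_state() if start is None else None
    p0,y0=(s["position"],s["eef_rot"][2]) if start is None else start
    p=np.array(p,float);d=(yaw-y0+180)%360-180
    if half: d=(d+90)%180-90
    D=p-p0
    N=n or int(max(np.ceil(np.linalg.norm(D)/.058),np.ceil(abs(d)/5.6),1));N=-(-N//5)*5
    print("to",np.round(p,3),round(yaw,1),"turn",round(d,1),"tilt0",[] if s is None else np.round(s["eef_rot"][:2],1))
    for a in range(0,N,5):
        rows=[]
        for k in range(a,a+5):
            y=np.radians(y0+d*k/N);v=D/N/.06
            rows.append([round(v[0]*np.cos(y)+v[1]*np.sin(y),2),round(v[0]*np.sin(y)-v[1]*np.cos(y),2),round(-v[2],2),0,0,round(-np.radians(d)/N/.1,2)])
        print(str(rows).replace(" ",""))
    return p,y0+d
def wrist(save=None):
    s=get_state();c=read_camera("wrist")
    if save: cv2.imwrite(save,c["img"])
    K=c["mtx"];v,u=np.mgrid[:400,:640]
    a=(u-K[0,2])/K[0,0];b=(v-K[1,2])/K[1,1];r=np.hypot(a,b)+1e-9
    z=c["range_z"].astype(float);k=np.tan(np.minimum(r,1.4))/r*z
    P=np.stack([a*k,b*k,z],-1);m=(z>0)&(r<1.2)
    T=c["tool_from_camera"];P=P[m]@T[:3,:3].T+T[:3,3]
    R=Ro.from_euler("xyz",s["eef_rot"],degrees=True).as_matrix()
    return P@R.T+s["position"],c["img"][m]
def near(X,ctr,rad,z0,z1):
    return X[(np.hypot(X[:,0]-ctr[0],X[:,1]-ctr[1])<rad)&(X[:,2]>z0)&(X[:,2]<z1)]
def rect(p):
    # robust rect: trims the few outermost points along principal box axes
    r=cv2.minAreaRect(p[:,:2].astype(np.float32));t=np.radians(r[2]);A=np.array([[np.cos(t),np.sin(t)],[-np.sin(t),np.cos(t)]])
    q=p[:,:2]@A.T;lo,hi=np.percentile(q,1,0),np.percentile(q,99,0)
    return np.round((lo+hi)/2@A,4),np.round(hi-lo,4),round(r[2],1)
E
python3 - <<'E'
from h import *
O=dict(oblH=(.372,-.282),smH=(.43,-.143),sqH=(.434,.142),laH=(.523,.37))
C=dict(oblC=(.43,.387),smC=(.405,-.389),laC=(.526,-.34))
for n in("scene","side"):
    X,_=cloud(np.load(f"{n}0.npz"))
    for k,c in O.items(): p=near(X,c,.055,.036,.06);print(n,k,len(p),rect(p),np.median(p[:,2]))
    for k,c in C.items():
        p=near(X,c,.055,.007,.014);q=near(X,c,.05,.03,.05)
        print(n,k,"plate",rect(p),"knob",len(q),rect(q) if len(q)>4 else "")
    p=X[(X[:,2]>.016)&(X[:,2]<.0235)&(abs(X[:,0]-.64)<.15)&(X[:,1]>-.13)&(X[:,1]<.25)];print("plate",rect(p))
    b=X[(X[:,2]>.045)&(X[:,2]<.055)&(abs(X[:,0]-.64)<.12)&(X[:,1]<-.05)&(X[:,1]>-.3)];print("console",rect(b))
    b=X[(X[:,2]>.056)&(X[:,2]<.09)&(abs(X[:,0]-.64)<.12)&(X[:,1]<-.05)&(X[:,1]>-.3)];print("button",len(b),rect(b),np.median(b[:,2]))
plan((.48,.36,.36),180)
E
```

```text
scene oblH 117 (array([ 0.3719, -0.2799]), array([0.0691, 0.0495]), 8.2) 0.03957712234356298
scene smH 71 (array([ 0.4302, -0.1423]), array([0.0457, 0.0449]), 36.9) 0.03950761393565354
scene sqH 158 (array([0.4323, 0.1429]), array([0.0585, 0.056 ]), 57.2) 0.04070229011633486
scene laH 180 (array([0.5195, 0.367 ]), array([0.0605, 0.0595]), 2.0) 0.04073129909575876
scene oblC plate (array([0.4292, 0.3874]), array([0.0484, 0.0672]), 2.8) knob 99 (array([0.4292, 0.3875]), array([0.0156, 0.033 ]), 6.9)
scene smC plate (array([ 0.4046, -0.3816]), array([0.0457, 0.0491]), 49.2) knob 22 (array([ 0.4065, -0.3829]), array([0.0167, 0.0135]), 59.5)
scene laC plate (array([ 0.5263, -0.3372]), array([0.057 , 0.0576]), 58.2) knob 22 (array([ 0.5262, -0.3358]), array([0.0161, 0.0149]), 57.4)
plate (array([0.6257, 0.0647]), array([0.1255, 0.3536]), 3.5)
console (array([ 0.6386, -0.1533]), array([0.1275, 0.0845]), 3.7)
button 184 (array([ 0.6163, -0.155 ]), array([0.0472, 0.0424]), 14.7) 0.06470494331431195
side oblH 199 (array([ 0.3722, -0.2839]), array([0.0673, 0.0483]), 6.8) 0.03858171635654859
sid
[... 1029 characters left out ...]
0.38)],[np.float64(-0.52),np.float64(-0.13),np.float64(0.07),0,0,np.float64(-0.38)],[np.float64(-0.51),np.float64(-0.14),np.float64(0.07),0,0,np.float64(-0.38)],[np.float64(-0.51),np.float64(-0.16),np.float64(0.07),0,0,np.float64(-0.38)],[np.float64(-0.5),np.float64(-0.18),np.float64(0.07),0,0,np.float64(-0.38)]]
[[np.float64(-0.49),np.float64(-0.2),np.float64(0.07),0,0,np.float64(-0.38)],[np.float64(-0.49),np.float64(-0.22),np.float64(0.07),0,0,np.float64(-0.38)],[np.float64(-0.48),np.float64(-0.24),np.float64(0.07),0,0,np.float64(-0.38)],[np.float64(-0.47),np.float64(-0.26),np.float64(0.07),0,0,np.float64(-0.38)],[np.float64(-0.46),np.float64(-0.27),np.float64(0.07),0,0,np.float64(-0.38)]]
```

```bash
sed -i 's/rows.append(\[round(v\[0\]\*np.cos(y)+v\[1\]\*np.sin(y),2)/rows.append([float(x) for x in [round(v[0]*np.cos(y)+v[1]*np.sin(y),2)/; s/round(-np.radians(d)\/N\/.1,2)\])/round(-np.radians(d)\/N\/.1,2)]])/' h.py
python3 -m handwheel '[[-0.52,-0.11,0.07,0,0,-0.38],[-0.52,-0.13,0.07,0,0,-0.38],[-0.51,-0.14,0.07,0,0,-0.38],[-0.51,-0.16,0.07,0,0,-0.38],[-0.5,-0.18,0.07,0,0,-0.38]]' 1
python3 -m handwheel '[[-0.49,-0.2,0.07,0,0,-0.38],[-0.49,-0.22,0.07,0,0,-0.38],[-0.48,-0.24,0.07,0,0,-0.38],[-0.47,-0.26,0.07,0,0,-0.38],[-0.46,-0.27,0.07,0,0,-0.38]]'
python3 - <<'E'
from h import *
X,_=wrist("pics/w1.png");print(get_state()["position"],get_state()["eef_rot"])
print("bench",np.median(near(X,(.48,.36),.2,-.02,.006)[:,2]))
p=near(X,(.52,.366),.05,.034,.05);print(len(p),rect(p),np.median(p[:,2]))
p=near(X,(.43,.386),.055,.007,.014);q=near(X,(.43,.386),.05,.03,.05);print(rect(p),rect(q),np.median(q[:,2]))
e=plan((.520,.366,.27),183.5);
E
```

```text
t: 0.72
position: [0.3469, 0.4468, 0.3833]
eef_rot: [-180.0, -0.0, 169.3]
ft_force: [0.5, 0.8, -0.3]
opening: 0.0853
finger_force: 0.0
t: 1.35
position: [0.4816, 0.3597, 0.3622]
eef_rot: [-180.0, -0.0, -179.8]
ft_force: [0.1, 0.3, 0.3]
opening: 0.085
finger_force: 0.0
[0.48408566 0.35785454 0.3613362 ] [-1.79905831e+02 -2.25620622e-02 -1.79783533e+02]
bench -0.0007609624880690613
762 (array([0.52  , 0.3651]), array([0.0585, 0.0597]), 89.0) 0.038259051098002594
(array([0.4302, 0.3862]), array([0.0451, 0.0665]), 5.9) (array([0.4303, 0.3862]), array([0.0138, 0.0331]), 5.8) 0.03459990652805017
to [0.52  0.366 0.27 ] 183.5 turn 3.3 tilt0 [-179.9   -0. ]
[[-0.12,0.03,0.3,0.0,0.0,-0.11],[-0.12,0.03,0.3,0.0,0.0,-0.11],[-0.12,0.02,0.3,0.0,0.0,-0.11],[-0.12,0.02,0.3,0.0,0.0,-0.11],[-0.12,0.02,0.3,0.0,0.0,-0.11]]
```

View pics/w1.png

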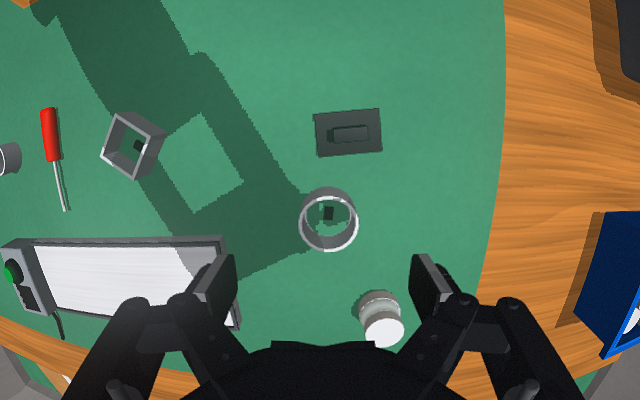

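The wrist view shows the large housing at (328,220), the oblong cover at (348,133) and the jar at (381,318). The wrist heights and sizes match the given ones, so I'll pick the large housing.

```bash
python3 -m handwheel '[[-0.12,0.03,0.3,0,0,-0.11],[-0.12,0.03,0.3,0,0,-0.11],[-0.12,0.02,0.3,0,0,-0.11],[-0.12,0.02,0.3,0,0,-0.11],[-0.12,0.02,0.3,0,0,-0.11]]' 1
python3 - <<'E'
from h import *
X,_=wrist();p=near(X,(.52,.366),.05,.034,.05);print(len(p),rect(p))
print(get_state()["position"])
e=plan((.520,.365,.174),183.5)
e=plan((.520,.365,.25),183.5,start=e)
e=plan((.618,.175,.25),183.5,start=e)
E
```

```text
t: 2.02
position: [0.5169, 0.3687, 0.2713]
eef_rot: [-180.0, -0.0, -176.7]
ft_force: [-0.3, -0.8, 0.6]
opening: 0.0852
finger_force: 0.0
1630 (array([0.5199, 0.3652]), array([0.0595, 0.0599]), 59.4)
[0.51722731 0.36848396 0.2687387 ]
to [0.52  0.365 0.174] 183.5 turn 0.2 tilt0 [-179.9   -0.2]
[[-0.01,-0.01,0.32,0.0,0.0,-0.01],[-0.01,-0.01,0.32,0.0,0.0,-0.01],[-0.01,-0.01,0.32,0.0,0.0,-0.01],[-0.01,-0.01,0.32,0.0,0.0,-0.01],[-0.01,-0.01,0.32,0.0,0.0,-0.01]]
to [0.52  0.365 0.25 ] 183.5 turn 0.0 tilt0 []
[[-0.0,0.0,-0.25,0.0,0.0,-0.0],[-0.0,0.0,-0.25,0.0,0.0,-0.0],[-0.0,0.0,-0.25,0.0,0.0,-0.0],[-0.0,0.0,-0.25,0.0,0.0,-0.0],[-0.0,0.0,-0.25,0.0,0.0,-0.0]]
to [0.618 0.175 0.25 ] 183.5 turn 0.0 tilt0 []
[[-0.29,-0.65,-0.0,0.0,0.0,-0.0],[-0.29,-0.65,-0.0,0.0,0.0,-0.0],[-0.29,-0.65,-0.0,0.0,0.0,-0.0],[-0.29,-0.65,-0.0,0.0,0.0,-0.0],[-0.29,-0.65,-0.0,0.0,0.0,-0.0]]
```

```bash
python3 -m handwheel '[[-0.01,-0.01,0.32,0,0,0],[-0.01,-0.01,0.32,0,0,0],[-0.01,-0.01,0.32,0,0,0],[-0.01,-0.01,0.32,0,0,0],[-0.01,-0.01,0.32,0,0,0]]' 1
python3 -m handwheel '[[0,0,0,0,0,0],[0,0,0,0,0,0],[0,0,0,0,0,0],[0,0,0,0,0,0],[0,0,0,0,0,0]]' -1
python3 -m handwheel '[[0,0,0,0,0,0],[0,0,0,0,0,0],[0,0,0,0,0,0],[0,0,0,0,0,0],[0,0,0,0,0,0]]' -1
python3 -m handwheel '[[0,0,-0.25,0,0,0],[0,0,-0.25,0,0,0],[0,0,-0.25,0,0,0],[0,0,-0.25,0,0,0],[0,0,-0.25,0,0,0]]'
python3 -m handwheel '[[-0.29,-0.65,0,0,0,0],[-0.29,-0.65,0,0,0,0],[-0.29,-0.65,0,0,0,0],[-0.29,-0.65,0,0,0,0],[-0.29,-0.65,0,0,0,0]]'
python3 - <<'E'
from h import *
X,_=wrist();s=get_state();print(s["position"],s["eef_rot"],s["opening"])
p=near(X,s["position"][:2],.045,.08,.15);print(len(p),rect(p),np.percentile(p[:,2],[10,50,90]))
# plate from wrist: points at z .014-.026
for z0,z1 in((.012,.022),(.0225,.029)):
    p=X[(X[:,2]>z0)&(X[:,2]<z1)&(abs(X[:,0]-.625)<.09)&(X[:,1]>-.14)&(X[:,1]<.3)];print(len(p),rect(p),np.median(p[:,2]))
p=X[(X[:,2]>.055)&(X[:,2]<.08)&(np.hypot(X[:,0]-.614,X[:,1]+.16)<.03)];print("button",len(p),rect(p) if len(p)>5 else 0)
e=plan((.618,.175,.2),183.5)
E
```

```text
t: 2.7
position: [0.5198, 0.3655, 0.1753]
eef_rot: [-180.0, -0.0, -176.7]
ft_force: [-0.7, 0.7, -0.0]
opening: 0.085
finger_force: 0.0
t: 3.32
position: [0.5198, 0.3656, 0.1768]
eef_rot: [-180.0, 0.0, -176.7]
ft_force: [-0.3, -0.1, -4.1]
opening: 0.061
finger_force: 65.5
t: 3.95
position: [0.5198, 0.3656, 0.1767]
eef_rot: [-180.0, -0.0, -176.7]
ft_force: [-0.4, 0.4, -2.5]
opening: 0.061
finger_force: 65.5
t: 4.58
position: [0.5198, 0.3656, 0.2529]
eef_rot: [180.0, 0.0, -176.7]
ft_force: [0.2, -0.2, -3.1]
opening: 0.0611
finger_force: 66.0
t: 5.2
position: [0.6183, 0.1746, 0.2524]
eef_rot: [-180.0, 0.0, -176.7]
ft_force: [-0.2, -0.2, -2.9]
opening: 0.0611
finger_force: 66.2
[0.62027264 0.17053382 0.25227421] [-1.79892981e+02  6.27299479e-02 -1.76849880e+02] 0.0607846867647905
21386 (array([0.6143, 0.1682]), array([0.0721, 0.0578]), 65.1) [0.08594781 0.1030926  0.13325608]
44888 (array([0.6253, 0.0639]), array([0.1185, 0.3503]), 3.7) 0.01867547752368623
5029 (array([0.6251, 0.0648]), array([0.1295, 0.3611]), 3.7) 0.023729117251422488
button 0 0
to [0.618 0.175 0.2  ] 183.5 turn 0.3 tilt0 [-1.799e+02  1.000e-01]
[[0.01,0.02,0.17,0.0,0.0,-0.01],[0.01,0.02,0.17,0.0,0.0,-0.01],[0.01,0.02,0.17,0.0,0.0,-0.01],[0.01,0.02,0.17,0.0,0.0,-0.01],[0.01,0.02,0.17,0.0,0.0,-0.01]]
```

```bash
python3 -m handwheel '[[0,0,0.2,0,0,0],[0,0,0.2,0,0,0],[0,0,0.2,0,0,0],[0,0,0.2,0,0,0],[0,0,0.05,0,0,0]]'
python3 -m handwheel '[[0,0,0.05,0,0,0],[0,0,0,0,0,0],[0,0,0,0,0,0],[0,0,0,0,0,0],[0,0,0,0,0,0]]'
```

```text
t: 5.88
position: [0.6175, 0.1762, 0.1995]
eef_rot: [-180.0, -0.1, -176.7]
ft_force: [-0.1, 0.2, -3.1]
opening: 0.0609
finger_force: 66.3
t: 6.5
position: [0.6178, 0.1759, 0.1978]
eef_rot: [-180.0, 0.0, -176.7]
ft_force: [-0.2, -0.0, -3.6]
opening: 0.0613
finger_force: 66.3
```

```bash
python3 -m handwheel '[[0,0,0.02,0,0,0],[0,0,0.01,0,0,0],[0,0,0,0,0,0],[0,0,0,0,0,0],[0,0,0,0,0,0]]'
python3 -m handwheel '[[0,0,0,0,0,0],[0,0,0,0,0,0],[0,0,0,0,0,0],[0,0,0,0,0,0],[0,0,0,0,0,0]]' 1
python3 -m handwheel '[[0,0,-0.4,0,0,0],[0,0,-0.4,0,0,0],[0,0,-0.4,0,0,0],[0,0,-0.4,0,0,0],[0,0,-0.4,0,0,0]]' 1
python3 - <<'E'
from h import *
X,_=wrist();s=get_state();print(s["position"])
p=near(X,(.618,.176),.05,.054,.07);print(len(p),rect(p),np.median(p[:,2]))
e=plan((.385,-.25,.34),187)
E
```

```text
t: 7.12
position: [0.6178, 0.1759, 0.1966]
eef_rot: [-180.0, 0.0, -176.7]
ft_force: [-3.1, -0.4, 6.4]
opening: 0.0607
finger_force: 67.3
t: 7.75
position: [0.6178, 0.1759, 0.1958]
eef_rot: [-180.0, -0.0, -176.7]
ft_force: [-0.5, -0.9, -0.1]
opening: 0.0855
finger_force: 0.0
t: 8.38
position: [0.6177, 0.1759, 0.3167]
eef_rot: [-180.0, -0.0, -176.7]
ft_force: [-0.5, -0.3, 0.6]
opening: 0.0852
finger_force: 0.0
[0.61809084 0.1759654  0.32018484]
1303 (array([0.6183, 0.1758]), array([0.0602, 0.0593]), 2.0) 0.05828096434912439
to [ 0.385 -0.25   0.34 ] 187 turn 3.7 tilt0 [180.    0.2]
[[0.43,-0.69,-0.03,0.0,0.0,-0.06],[0.43,-0.68,-0.03,0.0,0.0,-0.06],[0.44,-0.68,-0.03,0.0,0.0,-0.06],[0.44,-0.68,-0.03,0.0,0.0,-0.06],[0.45,-0.68,-0.03,0.0,0.0,-0.06]]
[[0.45,-0.67,-0.03,0.0,0.0,-0.06],[0.45,-0.67,-0.03,0.0,0.0,-0.06],[0.46,-0.67,-0.03,0.0,0.0,-0.06],[0.46,-0.66,-0.03,0.0,0.0,-0.06],[0.47,-0.66,-0.03,0.0,0.0,-0.06]]
```

The large housing stands at (0.618,0.176), with its rim at z≈0.058. Next is the oblong one.

```bash
python3 -m handwheel '[[0.43,-0.69,-0.03,0,0,-0.06],[0.43,-0.68,-0.03,0,0,-0.06],[0.44,-0.68,-0.03,0,0,-0.06],[0.44,-0.68,-0.03,0,0,-0.06],[0.45,-0.68,-0.03,0,0,-0.06]]'
python3 -m handwheel '[[0.45,-0.67,-0.03,0,0,-0.06],[0.45,-0.67,-0.03,0,0,-0.06],[0.46,-0.67,-0.03,0,0,-0.06],[0.46,-0.66,-0.03,0,0,-0.06],[0.47,-0.66,-0.03,0,0,-0.06]]'
python3 -m handwheel '[[0,0,0,0,0,0],[0,0,0,0,0,0],[0,0,0,0,0,0],[0,0,0,0,0,0],[0,0,0,0,0,0]]'
python3 - <<'E'
from h import *
X,_=wrist();s=get_state();print(s["position"],s["eef_rot"],s["qpos"])
p=near(X,(.372,-.282),.055,.034,.05);r=rect(p);print(len(p),r,np.median(p[:,2]))
p=near(X,(.43,-.144),.05,.034,.05);print("small",len(p),rect(p))
for k,c in dict(sm=(.407,-.387),la=(.527,-.339)).items():
    q=near(X,c,.05,.03,.05);print(k,len(q),rect(q) if len(q)>5 else 0)
a=r[2] if r[1][0]>r[1][1] else r[2]-90
print("axis",a)
e=plan((*r[0],.27),180+a)
e=plan((*r[0],.174),180+a,start=e)
E
```

```text
t: 9.05
position: [0.4999, -0.0384, 0.325]
eef_rot: [-180.0, 0.0, -175.0]
ft_force: [0.1, -1.3, 0.2]
opening: 0.0853
finger_force: 0.0
t: 9.68
position: [0.3829, -0.2509, 0.3341]
eef_rot: [-180.0, 0.0, -173.3]
ft_force: [2.4, -0.7, -0.7]
opening: 0.0853
finger_force: 0.0
t: 10.3
position: [0.3842, -0.2493, 0.3339]
eef_rot: [-180.0, -0.0, -173.2]
ft_force: [0.6, 0.5, 0.3]
opening: 0.0856
finger_force: 0.0
[ 0.38412698 -0.24939639  0.33391354] [-1.79997408e+02 -5.08287087e-03 -1.73240963e+02] [-4.26455797e+01 -3.44214836e+00  1.03222987e+02 -5.62818049e-03
  8.02205007e+01 -1.39403661e+02]
1185 (array([ 0.3734, -0.2825]), array([0.0684, 0.0457]), 7.0) 0.03848831166158312
small 473 (array([ 0.4276, -0.1462]), array([0.0388, 0.0463]), 19.7)
sm 249 (array([ 0.4075, -0.3856]), array([0.0166, 0.0166]), 22.4)
la 60 (array([ 0.5286, -0.3334]), array([0.006, 0.015]), 73.9)
axis 7.0
to [ 0.373 -0.282  0.27 ] 187.0 turn 0.2 tilt0 [-180.   -0.]
[[0.05,-0.11,0.21,0.0,0.0,-0.01],[0.05,-0.11,0.21,0.0,0.0,-0.01],[0.05,-0.11,0.21,0.0,0.0,-0.01],[0.05,-0.11,0.21,0.0,0.0,-0.01],[0.05,-0.11,0.21,0.0,0.0,-0.01]]
to [ 0.373 -0.282  0.174] 187.0 turn 0.0 tilt0 []
[[-0.0,0.0,0.32,0.0,0.0,-0.0],[-0.0,0.0,0.32,0.0,0.0,-0.0],[-0.0,0.0,0.32,0.0,0.0,-0.0],[-0.0,0.0,0.32,0.0,0.0,-0.0],[-0.0,0.0,0.32,0.0,0.0,-0.0]]
```

```bash
python3 -m handwheel '[[0.05,-0.11,0.21,0,0,-0.01],[0.05,-0.11,0.21,0,0,-0.01],[0.05,-0.11,0.21,0,0,-0.01],[0.05,-0.11,0.21,0,0,-0.01],[0.05,-0.11,0.21,0,0,-0.01]]'
python3 -m handwheel '[[0,0,0.3,0,0,0],[0,0,0.3,0,0,0],[0,0,0.3,0,0,0],[0,0,0.3,0,0,0],[0,0,0.3,0,0,0]]'
python3 -m handwheel '[[0,0,0.06,0,0,0],[0,0,0,0,0,0],[0,0,0,0,0,0],[0,0,0,0,0,0],[0,0,0,0,0,0]]' -1
python3 -m handwheel '[[0,0,0,0,0,0],[0,0,0,0,0,0],[0,0,0,0,0,0],[0,0,0,0,0,0],[0,0,0,0,0,0]]'
python3 -m handwheel '[[0,0,-0.3,0,0,0],[0,0,-0.3,0,0,0],[0,0,-0.3,0,0,0],[0,0,-0.3,0,0,0],[0,0,0,0,0,0]]'
python3 - <<'E'
from h import *
s=get_state();print(s["eef_rot"])
e=plan((.625,.0645,.25),183.7)
E
```

```text
t: 10.98
position: [0.3727, -0.2848, 0.2699]
eef_rot: [180.0, -0.0, -173.0]
ft_force: [0.5, 0.2, 0.7]
opening: 0.0852
finger_force: 0.0
t: 11.6
position: [0.3728, -0.2845, 0.1799]
eef_rot: [-180.0, -0.0, -173.0]
ft_force: [0.0, -0.5, 0.3]
opening: 0.0852
finger_force: 0.0
t: 12.22
position: [0.3731, -0.2844, 0.1779]
eef_rot: [-179.9, 0.0, -173.0]
ft_force: [-1.6, 0.4, 5.9]
opening: 0.0452
finger_force: 62.7
t: 12.85
position: [0.3731, -0.2845, 0.1779]
eef_rot: [-180.0, 0.0, -173.0]
ft_force: [-1.4, 1.4, 6.6]
opening: 0.0457
finger_force: 62.7
t: 13.48
position: [0.3731, -0.2844, 0.2502]
eef_rot: [-179.9, 0.1, -173.0]
ft_force: [-0.5, -0.7, -3.4]
opening: 0.0453
finger_force: 62.3
[-1.79900874e+02  6.54954584e-02 -1.72995498e+02]
to [0.625 0.064 0.25 ] 183.7 turn -3.3 tilt0 [-1.799e+02  1.000e-01]
[[-0.49,0.53,0.0,0.0,0.0,0.06],[-0.48,0.53,0.0,0.0,0.0,0.06],[-0.48,0.53,0.0,0.0,0.0,0.06],[-0.48,0.53,0.0,0.0,0.0,0.06],[-0.48,0.54,0.0,0.0,0.0,0.06]]
[[-0.47,0.54,0.0,0.0,0.0,0.06],[-0.47,0.54,0.0,0.0,0.0,0.06],[-0.47,0.55,0.0,0.0,0.0,0.06],[-0.46,0.55,0.0,0.0,0.0,0.06],[-0.46,0.55,0.0,0.0,0.0,0.06]]
```

```bash
python3 -m handwheel '[[-0.49,0.53,0,0,0,0.06],[-0.48,0.53,0,0,0,0.06],[-0.48,0.53,0,0,0,0.06],[-0.48,0.53,0,0,0,0.06],[-0.48,0.54,0,0,0,0.06]]'
python3 -m handwheel '[[-0.47,0.54,0,0,0,0.06],[-0.47,0.54,0,0,0,0.06],[-0.47,0.55,0,0,0,0.06],[-0.46,0.55,0,0,0,0.06],[-0.46,0.55,0,0,0,0.06]]'
python3 -m handwheel '[[0,0,0,0,0,0],[0,0,0.2,0,0,0],[0,0,0.2,0,0,0],[0,0,0.2,0,0,0],[0,0,0.2,0,0,0]]'
python3 -m handwheel '[[0,0,0.04,0,0,0],[0,0,0.02,0,0,0],[0,0,0,0,0,0],[0,0,0,0,0,0],[0,0,0,0,0,0]]'
```

```text
t: 14.1
position: [0.4996, -0.1084, 0.2482]
eef_rot: [180.0, -0.1, -174.7]
ft_force: [0.0, -0.5, -3.2]
opening: 0.045
finger_force: 62.5
t: 14.72
position: [0.6259, 0.066, 0.2478]
eef_rot: [-180.0, -0.1, -176.4]
ft_force: [0.9, -0.4, -3.7]
opening: 0.0452
finger_force: 62.5
t: 15.35
position: [0.6252, 0.0643, 0.2003]
eef_rot: [-180.0, -0.0, -176.5]
ft_force: [0.0, -0.2, -3.2]
opening: 0.0451
finger_force: 62.7
t: 15.98
position: [0.6255, 0.0648, 0.1979]
eef_rot: [-180.0, 0.0, -176.4]
ft_force: [1.0, -0.5, -1.8]
opening: 0.0451
finger_force: 62.9
```

```bash
python3 -m handwheel '[[0,0,0.01,0,0,0],[0,0,0,0,0,0],[0,0,0,0,0,0],[0,0,0,0,0,0],[0,0,0,0,0,0]]' 
python3 -m handwheel '[[0,0,0,0,0,0],[0,0,0,0,0,0],[0,0,0,0,0,0],[0,0,0,0,0,0],[0,0,0,0,0,0]]' 1
python3 -m handwheel '[[0,0,-0.4,0,0,0],[0,0,-0.4,0,0,0],[0,0,-0.4,0,0,0],[0,0,-0.4,0,0,0],[0,0,-0.4,0,0,0]]'
python3 - <<'E'
from h import *
X,_=wrist();s=get_state();print(s["position"])
for c in((.6255,.0645),(.618,.176)):
  p=near(X,c,.05,.054,.07);print(len(p),rect(p),np.median(p[:,2]))
e=plan((.43,-.13,.3),183.7)
E
```

```text
t: 16.6
position: [0.6254, 0.0648, 0.1979]
eef_rot: [-180.0, 0.0, -176.4]
ft_force: [-4.0, 0.6, 7.1]
opening: 0.0453
finger_force: 64.1
t: 17.23
position: [0.6254, 0.0647, 0.1971]
eef_rot: [-180.0, -0.0, -176.4]
ft_force: [-0.3, 0.4, -0.9]
opening: 0.0856
finger_force: 0.0
t: 17.85
position: [0.6253, 0.0647, 0.3179]
eef_rot: [-180.0, -0.0, -176.4]
ft_force: [-0.4, 0.1, 0.3]
opening: 0.0853
finger_force: 0.0
[0.62567482 0.06475354 0.32135015]
1608 (array([0.6258, 0.0648]), array([0.0683, 0.0462]), 4.0) 0.058423594456825545
1119 (array([0.6183, 0.1753]), array([0.0594, 0.059 ]), 76.2) 0.05811251766759212
to [ 0.43 -0.13  0.3 ] 183.7 turn 0.1 tilt0 [-180.     0.2]
[[0.69,-0.61,0.07,0.0,0.0,-0.0],[0.69,-0.61,0.07,0.0,0.0,-0.0],[0.69,-0.61,0.07,0.0,0.0,-0.0],[0.69,-0.61,0.07,0.0,0.0,-0.0],[0.69,-0.61,0.07,0.0,0.0,-0.0]]
```

```bash
python3 -m handwheel '[[0.69,-0.61,0.07,0,0,0],[0.69,-0.61,0.07,0,0,0],[0.69,-0.61,0.07,0,0,0],[0.69,-0.61,0.07,0,0,0],[0.69,-0.61,0.07,0,0,0]]'
python3 -m handwheel '[[0,0,0,0,0,0],[0,0,0,0,0,0],[0,0,0,0,0,0],[0,0,0,0,0,0],[0,0,0,0,0,0]]'
python3 - <<'E'
from h import *
X,_=wrist();s=get_state();print(s["position"])
p=near(X,(.43,-.145),.05,.034,.05);r=rect(p);print(len(p),r,np.median(p[:,2]))
p=near(X,(.433,.142),.055,.034,.05);print("sq",rect(p))
e=plan((*r[0],.178),183.7)
f=plan((.625+.108*.0645,.0645-.108,.25),183.7,start=(np.array([*r[0],.25]),183.7))
E
```

```text
t: 18.52
position: [0.4287, -0.1316, 0.296]
eef_rot: [-180.0, 0.0, -176.4]
ft_force: [0.5, -1.7, 1.3]
opening: 0.0852
finger_force: 0.0
t: 19.15
position: [0.4305, -0.1304, 0.296]
eef_rot: [180.0, -0.0, -176.4]
ft_force: [-0.1, 0.5, 0.5]
opening: 0.0855
finger_force: 0.0
[ 0.4303672  -0.13047975  0.29602213]
998 (array([ 0.4312, -0.1442]), array([0.046 , 0.0458]), 14.5) 0.03827378659352573
sq (array([0.4339, 0.1406]), array([0.0573, 0.0559]), 58.1)
to [ 0.431 -0.144  0.178] 183.7 turn 0.1 tilt0 [180.  -0.]
[[0.0,-0.05,0.39,0.0,0.0,-0.0],[0.0,-0.05,0.39,0.0,0.0,-0.0],[0.0,-0.05,0.39,0.0,0.0,-0.0],[0.0,-0.05,0.39,0.0,0.0,-0.0],[0.0,-0.05,0.39,0.0,0.0,-0.0]]
to [ 0.632 -0.044  0.25 ] 183.7 turn 0.0 tilt0 []
[[-0.69,0.29,-0.0,0.0,0.0,-0.0],[-0.69,0.29,-0.0,0.0,0.0,-0.0],[-0.69,0.29,-0.0,0.0,0.0,-0.0],[-0.69,0.29,-0.0,0.0,0.0,-0.0],[-0.69,0.29,-0.0,0.0,0.0,-0.0]]
```

```bash
python3 -m handwheel '[[0,-0.05,0.39,0,0,0],[0,-0.05,0.39,0,0,0],[0,-0.05,0.39,0,0,0],[0,-0.05,0.39,0,0,0],[0,-0.05,0.39,0,0,0]]'
python3 -m handwheel '[[0,0,0,0,0,0],[0,0,0,0,0,0],[0,0,0,0,0,0],[0,0,0,0,0,0],[0,0,0,0,0,0]]' -1
python3 -m handwheel '[[0,0,0,0,0,0],[0,0,-0.4,0,0,0],[0,0,-0.4,0,0,0],[0,0,-0.4,0,0,0],[0,0,0,0,0,0]]'
python3 -m handwheel '[[-0.69,0.29,0,0,0,0],[-0.69,0.29,0,0,0,0],[-0.69,0.29,0,0,0,0],[-0.69,0.29,0,0,0,0],[-0.69,0.29,0,0,0,0]]'
python3 -m handwheel '[[0,0,0,0,0,0],[0,0,0.2,0,0,0],[0,0,0.2,0,0,0],[0,0,0.2,0,0,0],[0,0,0.2,0,0,0]]'
python3 -m handwheel '[[0,0,0,0,0,0],[0,0,0,0,0,0],[0,0,0,0,0,0],[0,0,0,0,0,0],[0,0,0,0,0,0]]'
```

```text
t: 19.82
position: [0.4311, -0.1457, 0.1784]
eef_rot: [-180.0, 0.0, -176.4]
ft_force: [1.0, -0.6, 0.1]
opening: 0.0856
finger_force: 0.0
t: 20.45
position: [0.4314, -0.1457, 0.1804]
eef_rot: [-179.9, 0.1, -176.4]
ft_force: [-2.2, 1.0, 7.4]
opening: 0.0464
finger_force: 61.9
t: 21.08
position: [0.4314, -0.1458, 0.2531]
eef_rot: [-179.9, 0.2, -176.4]
ft_force: [0.0, 0.5, -3.2]
opening: 0.0464
finger_force: 62.7
t: 21.7
position: [0.6333, -0.0451, 0.2499]
eef_rot: [180.0, -0.1, -176.4]
ft_force: [0.9, -0.1, -2.6]
opening: 0.0467
finger_force: 62.6
t: 22.32
position: [0.6319, -0.0463, 0.2022]
eef_rot: [-180.0, -0.0, -176.5]
ft_force: [-0.4, 0.1, -3.3]
opening: 0.0462
finger_force: 62.6
t: 22.95
position: [0.6323, -0.0461, 0.2033]
eef_rot: [-180.0, 0.0, -176.4]
ft_force: [0.5, 0.6, -2.9]
opening: 0.0468
finger_force: 62.6
```

```bash
python3 -m handwheel '[[0,0,0.03,0,0,0],[0,0,0.02,0,0,0],[0,0,0,0,0,0],[0,0,0,0,0,0],[0,0,0,0,0,0]]' 
python3 -m handwheel '[[0,0,0,0,0,0],[0,0,0,0,0,0],[0,0,0,0,0,0],[0,0,0,0,0,0],[0,0,0,0,0,0]]' 1
python3 -m handwheel '[[0,0,-0.4,0,0,0],[0,0,-0.4,0,0,0],[0,0,-0.4,0,0,0],[0,0,-0.4,0,0,0],[0,0,-0.4,0,0,0]]'
python3 - <<'E'
from h import *
X,_=wrist();s=get_state();print(s["position"])
for c in((.632,-.046),(.6255,.0645)):
  p=near(X,c,.05,.054,.07);print(len(p),rect(p),np.median(p[:,2]))
p=X[(X[:,2]>.055)&(X[:,2]<.08)&(np.hypot(X[:,0]-.614,X[:,1]+.16)<.03)];print("button",len(p),rect(p) if len(p)>5 else 0, np.median(p[:,2]))
e=plan((.52,-.32,.3),183.7)
E
```

```text
t: 23.58
position: [0.6322, -0.0461, 0.2005]
eef_rot: [-180.0, 0.0, -176.4]
ft_force: [-3.8, -0.2, 6.3]
opening: 0.0465
finger_force: 63.3
t: 24.2
position: [0.6323, -0.0461, 0.2001]
eef_rot: [-180.0, -0.0, -176.4]
ft_force: [0.1, 0.1, -0.2]
opening: 0.0857
finger_force: 0.0
t: 24.82
position: [0.6322, -0.046, 0.3209]
eef_rot: [-180.0, -0.0, -176.4]
ft_force: [0.3, 0.1, 0.5]
opening: 0.0852
finger_force: 0.0
[ 0.63254861 -0.04609545  0.32438779]
955 (array([ 0.6322, -0.046 ]), array([0.046 , 0.0458]), 17.2) 0.05826787974321729
1440 (array([0.6258, 0.0645]), array([0.0677, 0.0467]), 3.4) 0.058259333482074765
button 2190 (array([ 0.6142, -0.157 ]), array([0.0422, 0.043 ]), 3.3) 0.06179108959602811
to [ 0.52 -0.32  0.3 ] 183.7 turn 0.1 tilt0 [-179.9    0.2]
[[0.22,-0.44,0.04,0.0,0.0,-0.0],[0.22,-0.44,0.04,0.0,0.0,-0.0],[0.22,-0.44,0.04,0.0,0.0,-0.0],[0.22,-0.44,0.04,0.0,0.0,-0.0],[0.22,-0.44,0.04,0.0,0.0,-0.0]]
[[0.22,-0.44,0.04,0.0,0.0,-0.0],[0.22,-0.44,0.04,0.0,0.0,-0.0],[0.22,-0.44,0.04,0.0,0.0,-0.0],[0.22,-0.44,0.04,0.0,0.0,-0.0],[0.22,-0.44,0.04,0.0,0.0,-0.0]]
```

```bash
python3 -m handwheel '[[0.22,-0.44,0.04,0,0,0],[0.22,-0.44,0.04,0,0,0],[0.22,-0.44,0.04,0,0,0],[0.22,-0.44,0.04,0,0,0],[0.22,-0.44,0.04,0,0,0]]'
python3 -m handwheel '[[0.22,-0.44,0.04,0,0,0],[0.22,-0.44,0.04,0,0,0],[0.22,-0.44,0.04,0,0,0],[0.22,-0.44,0.04,0,0,0],[0.22,-0.44,0.04,0,0,0]]'
python3 -m handwheel '[[0,0,0,0,0,0],[0,0,0,0,0,0],[0,0,0,0,0,0],[0,0,0,0,0,0],[0,0,0,0,0,0]]'
python3 - <<'E'
from h import *
X,_=wrist();s=get_state();print(s["position"])
for k,c in dict(sm=(.407,-.387),la=(.527,-.339)).items():
    q=near(X,c,.05,.03,.05);p=near(X,c,.05,.007,.014);print(k,len(q),rect(q) if len(q)>5 else 0,np.median(q[:,2]),"plate",rect(p))
r=rect(q)
e=plan((*r[0],.186),183.7)
E
```

```text
t: 25.5
position: [0.5741, -0.1827, 0.308]
eef_rot: [-180.0, 0.0, -176.4]
ft_force: [0.5, -0.2, -0.3]
opening: 0.0856
finger_force: 0.0
t: 26.12
position: [0.5165, -0.3186, 0.296]
eef_rot: [-180.0, 0.0, -176.4]
ft_force: [-1.3, -0.2, 0.5]
opening: 0.0852
finger_force: 0.0
t: 26.75
position: [0.5171, -0.3174, 0.2962]
eef_rot: [-180.0, 0.0, -176.4]
ft_force: [-0.3, 0.4, -0.4]
opening: 0.0856
finger_force: 0.0
[ 0.51705964 -0.31751513  0.2961798 ]
sm 425 (array([ 0.4082, -0.3859]), array([0.0163, 0.0165]), 33.9) 0.034553245986173986 plate (array([ 0.4083, -0.3861]), array([0.0448, 0.0447]), 2.7)
la 389 (array([ 0.5275, -0.3391]), array([0.0167, 0.0167]), 1.8) 0.03451234900658379 plate (array([ 0.5274, -0.3388]), array([0.0579, 0.0581]), 4.1)
to [ 0.528 -0.339  0.186] 183.7 turn 0.1 tilt0 [-180.    0.]
[[-0.03,-0.07,0.37,0.0,0.0,-0.0],[-0.03,-0.07,0.37,0.0,0.0,-0.0],[-0.03,-0.07,0.37,0.0,0.0,-0.0],[-0.03,-0.07,0.37,0.0,0.0,-0.0],[-0.03,-0.07,0.37,0.0,0.0,-0.0]]
```

```bash
python3 -m handwheel '[[-0.03,-0.07,0.37,0,0,0],[-0.03,-0.07,0.37,0,0,0],[-0.03,-0.07,0.37,0,0,0],[-0.03,-0.07,0.37,0,0,0],[-0.03,-0.07,0.35,0,0,0]]' 0
python3 -m handwheel '[[0,0,0,0,0,0],[0,0,0,0,0,0],[0,0,0,0,0,0],[0,0,0,0,0,0],[0,0,0,0,0,0]]' 0
python3 -m handwheel '[[0,0,0,0,0,0],[0,0,0,0,0,0],[0,0,0,0,0,0],[0,0,0,0,0,0],[0,0,0,0,0,0]]' -1
python3 -m handwheel '[[0,0,-0.2,0,0,0],[0,0,-0.5,0,0,0],[0,0,-0.5,0,0,0],[0,0,-0.5,0,0,0],[0,0,0,0,0,0]]'
python3 - <<'E'
from h import *
X,_=wrist("pics/w2.png");s=get_state();P=s["position"];print(P,s["eef_rot"])
q=near(X,P[:2],.045,P[2]-.186+.004,P[2]-.186+.016);print("cover",len(q),rect(q),np.median(q[:,2]))
e=plan((.6183,.1755,.29),183.7)
E
```

```text
t: 27.42
position: [0.5273, -0.3382, 0.1855]
eef_rot: [-180.0, -0.0, -176.4]
ft_force: [1.4, -0.1, 0.7]
opening: 0.0433
finger_force: 0.0
t: 28.05
position: [0.5272, -0.3381, 0.1867]
eef_rot: [-180.0, 0.0, -176.4]
ft_force: [-0.3, 0.1, 0.0]
opening: 0.0426
finger_force: 0.0
t: 28.68
position: [0.5272, -0.3382, 0.1866]
eef_rot: [-180.0, 0.0, -176.4]
ft_force: [-2.0, 1.8, 5.7]
opening: 0.0157
finger_force: 58.5
t: 29.3
position: [0.5275, -0.3384, 0.2914]
eef_rot: [-179.8, 0.2, -176.4]
ft_force: [0.1, -0.9, -1.1]
opening: 0.0163
finger_force: 58.6
[ 0.52725896 -0.33817512  0.28961691] [-1.79916076e+02  7.91846009e-02 -1.76435321e+02]
cover 5046 (array([ 0.5251, -0.339 ]), array([0.0549, 0.0548]), 46.6) 0.11330412272522802
to [0.618 0.176 0.29 ] 183.7 turn 0.1 tilt0 [-1.799e+02  1.000e-01]
[[-0.2,0.85,-0.0,0.0,0.0,-0.0],[-0.2,0.84,-0.0,0.0,0.0,-0.0],[-0.21,0.84,-0.0,0.0,0.0,-0.0],[-0.21,0.84,-0.0,0.0,0.0,-0.0],[-0.21,0.84,-0.0,0.0,0.0,-0.0]]
[[-0.21,0.84,-0.0,0.0,0.0,-0.0],[-0.21,0.84,-0.0,0.0,0.0,-0.0],[-0.21,0.84,-0.0,0.0,0.0,-0.0],[-0.21,0.84,-0.0,0.0,0.0,-0.0],[-0.21,0.84,-0.0,0.0,0.0,-0.0]]
```

View pics/w2.png

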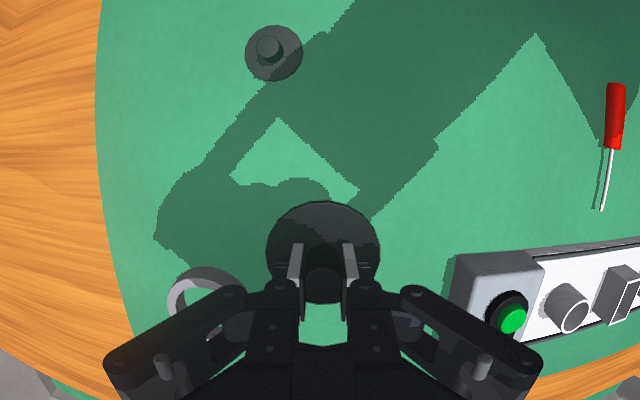

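The cover is held at (323,255), centred and level. I'll carry it to the large housing.

```bash
python3 -m handwheel '[[-0.2,0.85,0,0,0,0],[-0.2,0.84,0,0,0,0],[-0.21,0.84,0,0,0,0],[-0.21,0.84,0,0,0,0],[-0.21,0.84,0,0,0,0]]'
python3 -m handwheel '[[-0.21,0.84,0,0,0,0],[-0.21,0.84,0,0,0,0],[-0.21,0.84,0,0,0,0],[-0.21,0.84,0,0,0,0],[-0.21,0.84,0,0,0,0]]'
python3 -m handwheel '[[0,0,0,0,0,0],[0,0,0,0,0,0],[0,0,0,0,0,0],[0,0,0,0,0,0],[0,0,0,0,0,0]]'
python3 - <<'E'
from h import *
X,_=wrist();s=get_state();P=s["position"];print(P)
q=near(X,P[:2],.045,P[2]-.186+.004,P[2]-.186+.016);print("cover",len(q),rect(q),np.median(q[:,2]))
p=near(X,(.618,.1755),.045,.05,.07);print("house",len(p),rect(p))
p=near(X,(.6255,.0645),.05,.054,.07);print(len(p),rect(p))
e=plan((.6183,.1755,.248),183.7)
E
```

```text
t: 29.98
position: [0.573, -0.0805, 0.2874]
eef_rot: [180.0, -0.1, -176.4]
ft_force: [1.0, -0.9, -0.5]
opening: 0.0159
finger_force: 58.6
t: 30.6
position: [0.6203, 0.1749, 0.2873]
eef_rot: [-180.0, -0.1, -176.4]
ft_force: [0.5, -0.7, -0.7]
opening: 0.0158
finger_force: 58.6
t: 31.22
position: [0.6204, 0.1726, 0.2884]
eef_rot: [-180.0, 0.0, -176.5]
ft_force: [-0.2, -0.2, -0.8]
opening: 0.0159
finger_force: 58.8
[0.62043083 0.17279551 0.28838315]
cover 5117 (array([0.6176, 0.1727]), array([0.055 , 0.0548]), 45.8) 0.11029460083258755
house 898 (array([0.6025, 0.1767]), array([0.0595, 0.0287]), 87.5)
1850 (array([0.6258, 0.065 ]), array([0.0681, 0.0462]), 3.4)
to [0.618 0.176 0.248] 183.7 turn 0.2 tilt0 [-180.    0.]
[[0.01,0.01,0.13,0.0,0.0,-0.01],[0.01,0.01,0.13,0.0,0.0,-0.01],[0.01,0.01,0.13,0.0,0.0,-0.01],[0.01,0.01,0.13,0.0,0.0,-0.01],[0.01,0.01,0.13,0.0,0.0,-0.01]]
```

```bash
python3 -m handwheel '[[0.01,0.01,0.13,0,0,0],[0.01,0.01,0.13,0,0,0],[0.01,0.01,0.13,0,0,0],[0,0.01,0.13,0,0,0],[0,0.01,0.13,0,0,0]]'
python3 -m handwheel '[[0,0,0,0,0,0],[0,0,0,0,0,0],[0,0,0.03,0,0,0],[0,0,0.03,0,0,0],[0,0,0.03,0,0,0]]'
python3 -m handwheel '[[0,0,0.01,0,0,0],[0,0,0,0,0,0],[0,0,0,0,0,0],[0,0,0,0,0,0],[0,0,0,0,0,0]]'
```

```text
t: 31.9
position: [0.6184, 0.1762, 0.2487]
eef_rot: [-180.0, -0.0, -176.4]
ft_force: [-0.1, 0.3, -1.3]
opening: 0.0162
finger_force: 58.8
t: 32.52
position: [0.6184, 0.1761, 0.2438]
eef_rot: [-180.0, -0.0, -176.4]
ft_force: [0.7, 0.4, -0.9]
opening: 0.0161
finger_force: 58.8
t: 33.15
position: [0.6184, 0.1761, 0.2433]
eef_rot: [-180.0, -0.0, -176.4]
ft_force: [0.1, 0.2, -1.0]
opening: 0.016
finger_force: 58.8
```

```bash
python3 -m handwheel '[[0,0,0.02,0,0,0],[0,0,0.01,0,0,0],[0,0,0,0,0,0],[0,0,0,0,0,0],[0,0,0,0,0,0]]'
python3 -m handwheel '[[0,0,0,0,0,0],[0,0,0,0,0,0],[0,0,0,0,0,0],[0,0,0,0,0,0],[0,0,0,0,0,0]]' 0
python3 -m handwheel '[[0,0,-0.15,0,0,0],[0,0,-0.4,0,0,0],[0,0,-0.4,0,0,0],[0,0,-0.4,0,0,0],[0,0,0,0,0,0]]'
python3 - <<'E'
from h import *
X,_=wrist();s=get_state();print(s["position"])
q=near(X,(.618,.1755),.05,.058,.07);print(len(q),rect(q))
A=np.c_[q[:,:2]-[.618,.1755],np.ones(len(q))];c=np.linalg.lstsq(A,q[:,2],rcond=None)[0];print("plane",np.round(c,4))
q=near(X,(.618,.1755),.05,.083,.1);print("knob",rect(q),np.median(q[:,2]))
e=plan((.42,-.37,.3),183.7)
E
```

```text
t: 33.78
position: [0.6184, 0.1761, 0.2416]
eef_rot: [-180.0, 0.0, -176.4]
ft_force: [-2.2, 0.1, 3.4]
opening: 0.0162
finger_force: 59.0
t: 34.4
position: [0.6184, 0.1761, 0.2415]
eef_rot: [-180.0, -0.0, -176.4]
ft_force: [-0.7, -0.5, 0.5]
opening: 0.0427
finger_force: 0.0
t: 35.02
position: [0.6186, 0.1762, 0.3251]
eef_rot: [180.0, 0.2, -176.4]
ft_force: [0.4, -0.2, 0.2]
opening: 0.0425
finger_force: 0.0
[0.61844302 0.17612979 0.32348962]
3995 (array([0.6183, 0.176 ]), array([0.0579, 0.0576]), 4.7)
plane [0.0048 0.0013 0.0636]
knob (array([0.6187, 0.1762]), array([0.0171, 0.0161]), 4.1) 0.08952629840421085
to [ 0.42 -0.37  0.3 ] 183.7 turn 0.1 tilt0 [1.8e+02 1.0e-01]
[[0.26,-0.59,0.03,0.0,0.0,-0.0],[0.26,-0.59,0.03,0.0,0.0,-0.0],[0.26,-0.59,0.03,0.0,0.0,-0.0],[0.26,-0.59,0.03,0.0,0.0,-0.0],[0.26,-0.59,0.03,0.0,0.0,-0.0]]
[[0.26,-0.59,0.03,0.0,0.0,-0.0],[0.26,-0.59,0.03,0.0,0.0,-0.0],[0.26,-0.59,0.03,0.0,0.0,-0.0],[0.26,-0.59,0.03,0.0,0.0,-0.0],[0.26,-0.59,0.03,0.0,0.0,-0.0]]
[[0.26,-0.59,0.03,0.0,0.0,-0.0],[0.26,-0.59,0.03,0.0,0.0,-0.0],[0.26,-0.59,0.03,0.0,0.0,-0.0],[0.26,-0.59,0.03,0.0,0.0,-0.0],[0.26,-0.59,0.03,0.0,0.0,-0.0]]
```

The large cover is seated level, with the knob top at z .0895 (.091 expected, less the ~1.5 mm camera bias). Next is the small cover.

```bash
python3 -m handwheel '[[0.26,-0.59,0.03,0,0,0],[0.26,-0.59,0.03,0,0,0],[0.26,-0.59,0.03,0,0,0],[0.26,-0.59,0.03,0,0,0],[0.26,-0.59,0.03,0,0,0]]'
python3 -m handwheel '[[0.26,-0.59,0.03,0,0,0],[0.26,-0.59,0.03,0,0,0],[0.26,-0.59,0.03,0,0,0],[0.26,-0.59,0.03,0,0,0],[0.26,-0.59,0.03,0,0,0]]'
python3 -m handwheel '[[0.26,-0.59,0.03,0,0,0],[0.26,-0.59,0.03,0,0,0],[0.26,-0.59,0.03,0,0,0],[0.26,-0.59,0.03,0,0,0],[0.26,-0.59,0.03,0,0,0]]'
python3 -m handwheel '[[0,0,0,0,0,0],[0,0,0,0,0,0],[0,0,0,0,0,0],[0,0,0,0,0,0],[0,0,0,0,0,0]]'
python3 - <<'E'
from h import *
X,_=wrist();s=get_state();print(s["position"])
q=near(X,(.408,-.386),.06,.03,.05);p=near(X,(.408,-.386),.06,.007,.014);print(len(q),rect(q),np.median(q[:,2]),"plate",rect(p))
r=rect(q)
e=plan((*r[0],.186),183.7)
E
```

```text
t: 35.7
position: [0.5508, -0.0064, 0.3126]
eef_rot: [180.0, -0.1, -176.4]
ft_force: [1.1, -0.3, 1.0]
opening: 0.0428
finger_force: 0.0
t: 36.33
position: [0.484, -0.1879, 0.3037]
eef_rot: [180.0, -0.1, -176.4]
ft_force: [1.3, 0.3, -0.1]
opening: 0.0428
finger_force: 0.0
t: 36.95
position: [0.4171, -0.3694, 0.2947]
eef_rot: [180.0, -0.0, -176.4]
ft_force: [0.8, 0.1, 0.3]
opening: 0.0427
finger_force: 0.0
t: 37.58
position: [0.4181, -0.368, 0.2956]
eef_rot: [-180.0, 0.0, -176.4]
ft_force: [-0.0, 0.3, 1.1]
opening: 0.0428
finger_force: 0.0
[ 0.41804556 -0.36812151  0.2956106 ]
417 (array([ 0.4074, -0.3862]), array([0.0165, 0.0167]), 1.8) 0.034490850277753116 plate (array([ 0.4078, -0.3867]), array([0.0449, 0.0451]), 3.4)
to [ 0.407 -0.386  0.186] 183.7 turn 0.1 tilt0 [-180.    0.]
[[0.04,-0.06,0.37,0.0,0.0,-0.0],[0.04,-0.06,0.37,0.0,0.0,-0.0],[0.04,-0.06,0.37,0.0,0.0,-0.0],[0.04,-0.06,0.37,0.0,0.0,-0.0],[0.04,-0.06,0.37,0.0,0.0,-0.0]]
```

```bash
python3 -m handwheel '[[0.04,-0.06,0.37,0,0,0],[0.04,-0.06,0.37,0,0,0],[0.04,-0.06,0.37,0,0,0],[0.03,-0.06,0.37,0,0,0],[0.03,-0.06,0.34,0,0,0]]'
python3 -m handwheel '[[0,0,0,0,0,0],[0,0,0,0,0,0],[0,0,0,0,0,0],[0,0,0,0,0,0],[0,0,0,0,0,0]]'
python3 -m handwheel '[[0,0,0,0,0,0],[0,0,0,0,0,0],[0,0,0,0,0,0],[0,0,0,0,0,0],[0,0,0,0,0,0]]' -1
python3 -m handwheel '[[0,0,-0.2,0,0,0],[0,0,-0.5,0,0,0],[0,0,-0.5,0,0,0],[0,0,-0.5,0,0,0],[0,0,0,0,0,0]]'
python3 - <<'E'
from h import *
X,_=wrist();s=get_state();P=s["position"];print(P,s["eef_rot"])
q=near(X,P[:2],.045,P[2]-.186+.004,P[2]-.186+.016);print("cover",len(q),rect(q),np.median(q[:,2]))
e=plan((.6322,-.046,.29),183.7)
E
```

```text
t: 38.25
position: [0.4082, -0.387, 0.1856]
eef_rot: [-180.0, -0.0, -176.4]
ft_force: [0.4, -0.9, -0.2]
opening: 0.0427
finger_force: 0.0
t: 38.88
position: [0.4083, -0.387, 0.1866]
eef_rot: [-180.0, 0.0, -176.4]
ft_force: [0.3, -0.4, -0.1]
opening: 0.0426
finger_force: 0.0
t: 39.5
position: [0.4082, -0.3871, 0.1866]
eef_rot: [-180.0, 0.0, -176.4]
ft_force: [-0.8, 0.4, 5.8]
opening: 0.016
finger_force: 58.5
t: 40.12
position: [0.4085, -0.3873, 0.2912]
eef_rot: [-179.8, 0.1, -176.4]
ft_force: [-0.1, 1.0, -1.5]
opening: 0.0159
finger_force: 58.6
[ 0.40826076 -0.38707802  0.28953186] [-1.79902088e+02  6.13318791e-02 -1.76433791e+02]
cover 2476 (array([ 0.396 , -0.3889]), array([0.0212, 0.0448]), 4.6) 0.11317281050018763
to [ 0.632 -0.046  0.29 ] 183.7 turn 0.1 tilt0 [-1.799e+02  1.000e-01]
[[-0.41,0.54,-0.0,0.0,0.0,-0.0],[-0.41,0.54,-0.0,0.0,0.0,-0.0],[-0.41,0.54,-0.0,0.0,0.0,-0.0],[-0.41,0.54,-0.0,0.0,0.0,-0.0],[-0.41,0.54,-0.0,0.0,0.0,-0.0]]
[[-0.41,0.54,-0.0,0.0,0.0,-0.0],[-0.41,0.54,-0.0,0.0,0.0,-0.0],[-0.41,0.54,-0.0,0.0,0.0,-0.0],[-0.41,0.54,-0.0,0.0,0.0,-0.0],[-0.41,0.54,-0.0,0.0,0.0,-0.0]]
```

```bash
python3 -m handwheel '[[-0.41,0.54,0,0,0,0],[-0.41,0.54,0,0,0,0],[-0.41,0.54,0,0,0,0],[-0.41,0.54,0,0,0,0],[-0.41,0.54,0,0,0,0]]'
python3 -m handwheel '[[-0.41,0.54,0,0,0,0],[-0.41,0.54,0,0,0,0],[-0.41,0.54,0,0,0,0],[-0.41,0.54,0,0,0,0],[-0.41,0.54,0,0,0,0]]'
python3 -m handwheel '[[0,0,0,0,0,0],[0,0,0,0,0,0],[0,0,0,0,0,0],[0,0,0,0,0,0],[0,0,0,0,0,0]]'
python3 - <<'E'
from h import *
X,_=wrist();s=get_state();P=s["position"];print(P)
q=near(X,P[:2],.04,P[2]-.186+.004,P[2]-.186+.016);print("cover",len(q),rect(q),np.median(q[:,2]))
p=near(X,(.6322,-.046),.035,.05,.07);print("house",len(p),rect(p))
p=near(X,(.6255,.0645),.05,.054,.07);print(len(p),rect(p))
e=plan((.6327,-.046,.248),183.7)
E
```

```text
t: 40.8
position: [0.5214, -0.2164, 0.2875]
eef_rot: [180.0, -0.1, -176.4]
ft_force: [0.1, -0.1, -1.2]
opening: 0.0157
finger_force: 58.7
t: 41.42
position: [0.6341, -0.0471, 0.2873]
eef_rot: [180.0, -0.1, -176.4]
ft_force: [0.7, -1.3, -0.8]
opening: 0.0157
finger_force: 58.7
t: 42.05
position: [0.6335, -0.0488, 0.2884]
eef_rot: [-180.0, 0.0, -176.5]
ft_force: [0.2, -0.4, -0.5]
opening: 0.0156
finger_force: 58.7
[ 0.63349331 -0.04870826  0.28840337]
cover 2547 (array([ 0.6205, -0.0497]), array([0.0211, 0.0446]), 3.7) 0.11037814826366912
house 770 (array([ 0.6221, -0.046 ]), array([0.0466, 0.0264]), 88.0)
1782 (array([0.6259, 0.0644]), array([0.0676, 0.0466]), 3.3)
to [ 0.633 -0.046  0.248] 183.7 turn 0.2 tilt0 [-180.    0.]
[[0.0,0.01,0.13,0.0,0.0,-0.01],[0.0,0.01,0.13,0.0,0.0,-0.01],[0.0,0.01,0.13,0.0,0.0,-0.01],[0.0,0.01,0.13,0.0,0.0,-0.01],[0.0,0.01,0.13,0.0,0.0,-0.01]]
```

```bash
python3 -m handwheel '[[0.01,0.01,0.13,0,0,0],[0,0.01,0.13,0,0,0],[0,0.01,0.13,0,0,0],[0,0.01,0.13,0,0,0],[0,0.01,0.13,0,0,0]]'
python3 -m handwheel '[[0,0,0,0,0,0],[0,0,0,0,0,0],[0,0,0.03,0,0,0],[0,0,0.03,0,0,0],[0,0,0.03,0,0,0]]'
python3 -m handwheel '[[0,0,0.01,0,0,0],[0,0,0.01,0,0,0],[0,0,0,0,0,0],[0,0,0,0,0,0],[0,0,0,0,0,0]]'
```

```text
t: 42.72
position: [0.6328, -0.0454, 0.2487]
eef_rot: [-180.0, -0.0, -176.4]
ft_force: [-0.1, 0.3, -1.2]
opening: 0.0162
finger_force: 58.7
t: 43.35
position: [0.6328, -0.0454, 0.2438]
eef_rot: [-180.0, -0.0, -176.4]
ft_force: [-0.3, -1.2, 0.1]
opening: 0.0157
finger_force: 58.7
t: 43.98
position: [0.6328, -0.0454, 0.2428]
eef_rot: [-180.0, 0.0, -176.4]
ft_force: [0.5, -0.7, -1.1]
opening: 0.0161
finger_force: 58.7
```

```bash
python3 -m handwheel '[[0,0,0.02,0,0,0],[0,0,0,0,0,0],[0,0,0,0,0,0],[0,0,0,0,0,0],[0,0,0,0,0,0]]'
python3 -m handwheel '[[0,0,0,0,0,0],[0,0,0,0,0,0],[0,0,0,0,0,0],[0,0,0,0,0,0],[0,0,0,0,0,0]]' 0
python3 -m handwheel '[[0,0,-0.15,0,0,0],[0,0,-0.4,0,0,0],[0,0,-0.4,0,0,0],[0,0,-0.4,0,0,0],[0,0,0,0,0,0]]'
python3 - <<'E'
from h import *
X,_=wrist();s=get_state();print(s["position"])
o=(.6322,-.046);q=near(X,o,.04,.058,.07);print(len(q),rect(q))
A=np.c_[q[:,:2]-o,np.ones(len(q))];c=np.linalg.lstsq(A,q[:,2],rcond=None)[0];print("plane",np.round(c,4))
q=near(X,o,.05,.083,.1);print("knob",rect(q),np.median(q[:,2]))
e=plan((.44,.37,.31),95.8,n=20)
E
```

```text
t: 44.6
position: [0.6329, -0.0454, 0.2416]
eef_rot: [-180.0, 0.0, -176.4]
ft_force: [-0.3, -0.0, 2.1]
opening: 0.0158
finger_force: 58.9
t: 45.22
position: [0.6328, -0.0454, 0.2415]
eef_rot: [-180.0, -0.0, -176.4]
ft_force: [-0.4, -0.2, 0.4]
opening: 0.0427
finger_force: 0.0
t: 45.85
position: [0.633, -0.0454, 0.325]
eef_rot: [-179.9, 0.2, -176.4]
ft_force: [1.0, -0.3, -0.8]
opening: 0.0426
finger_force: 0.0
[ 0.63284722 -0.04538418  0.32346326]
2180 (array([ 0.6322, -0.0452]), array([0.0456, 0.0445]), 9.9)
plane [0.0109 0.0037 0.0635]
knob (array([ 0.6323, -0.0457]), array([0.0169, 0.0161]), 5.0) 0.08938302943277954
to [0.44 0.37 0.31] 95.8 turn -87.8 tilt0 [-1.8e+02  1.0e-01]
[[0.14,0.36,0.01,0.0,0.0,0.77],[0.17,0.34,0.01,0.0,0.0,0.77],[0.19,0.33,0.01,0.0,0.0,0.77],[0.22,0.31,0.01,0.0,0.0,0.77],[0.24,0.3,0.01,0.0,0.0,0.77]]
[[0.26,0.28,0.01,0.0,0.0,0.77],[0.28,0.26,0.01,0.0,0.0,0.77],[0.3,0.23,0.01,0.0,0.0,0.77],[0.32,0.21,0.01,0.0,0.0,0.77],[0.33,0.19,0.01,0.0,0.0,0.77]]
[[0.35,0.16,0.01,0.0,0.0,0.77],[0.36,0.13,0.01,0.0,0.0,0.77],[0.37,0.11,0.01,0.0,0.0,0.77],[0.37,0.08,0.01,0.0,0.0,0.77],[0.38,0.05,0.01,0.0,0.0,0.77]]
[[0.38,0.02,0.01,0.0,0.0,0.77],[0.38,-0.01,0.01,0.0,0.0,0.77],[0.38,-0.04,0.01,0.0,0.0,0.77],[0.38,-0.07,0.01,0.0,0.0,0.77],[0.37,-0.1,0.01,0.0,0.0,0.77]]
```

The small cover is seated too, with the knob top at .0894. Next is the oblong cover.

```bash
python3 -m handwheel '[[0.14,0.36,0.01,0,0,0.77],[0.17,0.34,0.01,0,0,0.77],[0.19,0.33,0.01,0,0,0.77],[0.22,0.31,0.01,0,0,0.77],[0.24,0.3,0.01,0,0,0.77]]'
python3 -m handwheel '[[0.26,0.28,0.01,0,0,0.77],[0.28,0.26,0.01,0,0,0.77],[0.3,0.23,0.01,0,0,0.77],[0.32,0.21,0.01,0,0,0.77],[0.33,0.19,0.01,0,0,0.77]]'
python3 -m handwheel '[[0.35,0.16,0.01,0,0,0.77],[0.36,0.13,0.01,0,0,0.77],[0.37,0.11,0.01,0,0,0.77],[0.37,0.08,0.01,0,0,0.77],[0.38,0.05,0.01,0,0,0.77]]'
python3 -m handwheel '[[0.38,0.02,0.01,0,0,0.77],[0.38,-0.01,0.01,0,0,0.77],[0.38,-0.04,0.01,0,0,0.77],[0.38,-0.07,0.01,0,0,0.77],[0.37,-0.1,0.01,0,0,0.77]]'
python3 -m handwheel '[[0,0,0,0,0,0],[0,0,0,0,0,0],[0,0,0,0,0,0],[0,0,0,0,0,0],[0,0,0,0,0,0]]'
python3 - <<'E'
from h import *
X,_=wrist();s=get_state();print(s["position"],s["eef_rot"])
q=near(X,(.43,.386),.06,.03,.05);p=near(X,(.43,.386),.06,.007,.014);print(len(q),rect(q),np.median(q[:,2]),"plate",rect(p))
r=rect(q);e=plan((*r[0],.186),90+rect(p)[2])
E
```

```text
t: 46.52
position: [0.5837, 0.0591, 0.3186]
eef_rot: [-180.0, -0.1, 161.4]
ft_force: [0.2, 0.4, -0.1]
opening: 0.0425
finger_force: 0.0
t: 47.15
position: [0.5361, 0.1631, 0.3156]
eef_rot: [-179.9, -0.0, 139.3]
ft_force: [-0.1, -0.6, 0.7]
opening: 0.0424
finger_force: 0.0
t: 47.78
position: [0.4885, 0.2676, 0.3126]
eef_rot: [-179.9, -0.0, 117.2]
ft_force: [0.9, 0.8, -0.3]
opening: 0.0427
finger_force: 0.0
t: 48.4
position: [0.4408, 0.372, 0.3096]
eef_rot: [-179.9, 0.0, 95.2]
ft_force: [-0.6, 0.1, -0.3]
opening: 0.0428
finger_force: 0.0
t: 49.02
position: [0.4415, 0.3711, 0.3105]
eef_rot: [180.0, 0.0, 95.3]
ft_force: [-0.4, 0.3, -1.1]
opening: 0.0424
finger_force: 0.0
[0.44143217 0.37121728 0.31051267] [1.79999051e+02 3.36065565e-03 9.53213597e+01]
691 (array([0.4297, 0.3864]), array([0.0131, 0.0333]), 5.1) 0.03471820364030709 plate (array([0.43  , 0.3865]), array([0.0456, 0.0666]), 5.9)
to [0.43  0.386 0.186] 95.9 turn 0.6 tilt0 [180.   0.]
[[0.05,-0.03,0.42,0.0,0.0,-0.02],[0.05,-0.03,0.42,0.0,0.0,-0.02],[0.05,-0.03,0.42,0.0,0.0,-0.02],[0.05,-0.03,0.42,0.0,0.0,-0.02],[0.05,-0.03,0.42,0.0,0.0,-0.02]]
```

```bash
python3 -m handwheel '[[0.05,-0.03,0.42,0,0,-0.02],[0.05,-0.03,0.42,0,0,-0.02],[0.05,-0.03,0.42,0,0,-0.02],[0.05,-0.03,0.42,0,0,-0.02],[0.05,-0.04,0.38,0,0,-0.02]]'
python3 -m handwheel '[[0,0,0,0,0,0],[0,0,0,0,0,0],[0,0,0,0,0,0],[0,0,0,0,0,0],[0,0,0,0,0,0]]'
python3 -m handwheel '[[0,0,0,0,0,0],[0,0,0,0,0,0],[0,0,0,0,0,0],[0,0,0,0,0,0],[0,0,0,0,0,0]]' -1
python3 -m handwheel '[[0,0,-0.2,0,0,0],[0,0,-0.5,0,0,0],[0,0,-0.5,0,0,0],[0,0,-0.5,0,0,0],[0,0,0,0,0,0]]'
python3 - <<'E'
from h import *
X,_=wrist();s=get_state();P=s["position"];print(P,s["eef_rot"])
q=near(X,P[:2],.05,P[2]-.187+.004,P[2]-.187+.016);print("cover",len(q),rect(q),np.median(q[:,2]))
e=plan((.6258,.0647,.29),183.7,n=20)
E
```

```text
t: 49.7
position: [0.4302, 0.3854, 0.186]
eef_rot: [-180.0, 0.0, 95.9]
ft_force: [-0.1, -0.0, 0.3]
opening: 0.0429
finger_force: 0.0
t: 50.32
position: [0.4304, 0.3854, 0.1872]
eef_rot: [180.0, -0.0, 95.9]
ft_force: [0.3, -0.2, -0.1]
opening: 0.0428
finger_force: 0.0
t: 50.95
position: [0.4304, 0.3854, 0.1871]
eef_rot: [180.0, -0.0, 95.9]
ft_force: [-1.6, 0.0, 5.6]
opening: 0.0124
finger_force: 59.6
t: 51.58
position: [0.4306, 0.3856, 0.2917]
eef_rot: [179.8, -0.1, 95.9]
ft_force: [-0.5, 0.3, -1.8]
opening: 0.0126
finger_force: 59.0
[0.4303129  0.38540158 0.29001533] [ 1.79913664e+02 -4.28097307e-02  9.59056396e+01]
cover 4626 (array([0.429 , 0.4045]), array([0.0451, 0.0327]), 5.9) 0.11330896983745074
to [0.626 0.065 0.29 ] 183.7 turn 87.8 tilt0 [179.9  -0. ]
[[-0.28,0.13,0.0,0.0,0.0,-0.77],[-0.29,0.11,0.0,0.0,0.0,-0.77],[-0.3,0.09,0.0,0.0,0.0,-0.77],[-0.31,0.07,0.0,0.0,0.0,-0.77],[-0.31,0.04,0.0,0.0,0.0,-0.77]]
[[-0.31,0.02,0.0,0.0,0.0,-0.77],[-0.31,-0.0,0.0,0.0,0.0,-0.77],[-0.31,-0.03,0.0,0.0,0.0,-0.77],[-0.31,-0.05,0.0,0.0,0.0,-0.77],[-0.3,-0.08,0.0,0.0,0.0,-0.77]]
[[-0.3,-0.1,0.0,0.0,0.0,-0.77],[-0.29,-0.12,0.0,0.0,0.0,-0.77],[-0.28,-0.14,0.0,0.0,0.0,-0.77],[-0.27,-0.16,0.0,0.0,0.0,-0.77],[-0.25,-0.18,0.0,0.0,0.0,-0.77]]
[[-0.24,-0.2,0.0,0.0,0.0,-0.77],[-0.22,-0.22,0.0,0.0,0.0,-0.77],[-0.2,-0.24,0.0,0.0,0.0,-0.77],[-0.19,-0.25,0.0,0.0,0.0,-0.77],[-0.17,-0.27,0.0,0.0,0.0,-0.77]]
```

```bash
python3 -m handwheel '[[-0.28,0.13,-0.05,0,0,-0.77],[-0.29,0.11,-0.05,0,0,-0.77],[-0.3,0.09,-0.05,0,0,-0.77],[-0.31,0.07,-0.05,0,0,-0.77],[-0.31,0.04,0,0,0,-0.77]]'
python3 -m handwheel '[[-0.31,0.02,0,0,0,-0.77],[-0.31,0,0,0,0,-0.77],[-0.31,-0.03,0,0,0,-0.77],[-0.31,-0.05,0,0,0,-0.77],[-0.3,-0.08,0,0,0,-0.77]]'
python3 -m handwheel '[[-0.3,-0.1,0,0,0,-0.77],[-0.29,-0.12,0,0,0,-0.77],[-0.28,-0.14,0,0,0,-0.77],[-0.27,-0.16,0,0,0,-0.77],[-0.25,-0.18,0,0,0,-0.77]]'
python3 -m handwheel '[[-0.24,-0.2,0,0,0,-0.77],[-0.22,-0.22,0,0,0,-0.77],[-0.2,-0.24,0,0,0,-0.77],[-0.19,-0.25,0,0,0,-0.77],[-0.17,-0.27,0,0,0,-0.77]]'
python3 -m handwheel '[[0,0,0,0,0,0],[0,0,0,0,0,0],[0,0,0,0,0,0],[0,0,0,0,0,0],[0,0,0,0,0,0]]'
python3 - <<'E'
from h import *
X,_=wrist();s=get_state();P=s["position"];print(P,s["eef_rot"])
q=near(X,P[:2],.05,P[2]-.187+.004,P[2]-.187+.016);print("cover",len(q),rect(q),q[:,0].min(),np.median(q[:,2]))
p=near(X,(.6258,.0647),.05,.054,.07);print("house",len(p),rect(p),p[:,0].min())
for o in((.618,.176),(.632,-.046)):
    q=near(X,o,.03,.083,.1);print("knob",rect(q) if len(q)>5 else 0)
e=plan((.6269,.0647,.249),183.6)
E
```

```text
t: 52.25
position: [0.479, 0.3046, 0.3002]
eef_rot: [-179.9, -0.0, 118.1]
ft_force: [-0.4, -0.3, -0.9]
opening: 0.013
finger_force: 58.9
t: 52.88
position: [0.5279, 0.225, 0.2999]
eef_rot: [-179.9, -0.1, 140.2]
ft_force: [0.0, 0.6, -0.4]
opening: 0.0127
finger_force: 58.9
t: 53.5
position: [0.5778, 0.1455, 0.2999]
eef_rot: [-180.0, -0.1, 162.2]
ft_force: [0.6, 0.3, -0.4]
opening: 0.0128
finger_force: 58.9
t: 54.12
position: [0.6274, 0.0655, 0.2998]
eef_rot: [180.0, -0.1, -175.7]
ft_force: [0.4, 0.0, -0.9]
opening: 0.0127
finger_force: 58.9
t: 54.75
position: [0.6272, 0.0663, 0.301]
eef_rot: [-180.0, 0.0, -175.9]
ft_force: [0.3, -0.1, -1.6]
opening: 0.0131
finger_force: 58.9
[0.62720396 0.06627163 0.30095594] [-1.79992197e+02  1.65616510e-03 -1.75856186e+02]
cover 4667 (array([0.6086, 0.065 ]), array([0.0327, 0.0451]), 4.1) 0.5903107737145281 0.12246531337160874
house 682 (array([0.6002, 0.0635]), array([0.0163, 0.0455]), 3.8) 0.5907821195830776
knob (array([0.619 , 0.1755]), array([0.0171, 0.0164]), 55.4)
knob (array([ 0.6323, -0.0447]), array([0.0166, 0.0166]), 60.6)
to [0.627 0.065 0.249] 183.6 turn -0.5 tilt0 [-180.    0.]
[[0.0,-0.01,0.17,0.0,0.0,0.02],[0.0,-0.01,0.17,0.0,0.0,0.02],[0.0,-0.01,0.17,0.0,0.0,0.02],[0.0,-0.01,0.17,0.0,0.0,0.02],[0.0,-0.01,0.17,0.0,0.0,0.02]]
```

```bash
python3 -m handwheel '[[0,-0.01,0.17,0,0,0.02],[0,-0.01,0.17,0,0,0.02],[0,-0.01,0.17,0,0,0.02],[0,0,0.17,0,0,0.02],[0,0,0.17,0,0,0]]'
python3 -m handwheel '[[0,0,0,0,0,0],[0,0,0,0,0,0],[0,0,0.03,0,0,0],[0,0,0.03,0,0,0],[0,0,0.03,0,0,0]]'
python3 -m handwheel '[[0,0,0.01,0,0,0],[0,0,0.01,0,0,0],[0,0,0,0,0,0],[0,0,0,0,0,0],[0,0,0,0,0,0]]'
```

```text
t: 55.42
position: [0.6274, 0.0643, 0.2491]
eef_rot: [-180.0, -0.0, -176.3]
ft_force: [-0.6, 0.0, -0.7]
opening: 0.0127
finger_force: 58.9
t: 56.05
position: [0.6274, 0.0643, 0.2445]
eef_rot: [-180.0, 0.0, -176.3]
ft_force: [-0.0, -1.1, -0.6]
opening: 0.0127
finger_force: 58.9
t: 56.68
position: [0.6274, 0.0643, 0.2433]
eef_rot: [-180.0, 0.0, -176.3]
ft_force: [0.2, -0.0, -0.3]
opening: 0.013
finger_force: 58.9
```

```bash
python3 -m handwheel '[[0,0,0.02,0,0,0],[0,0,0,0,0,0],[0,0,0,0,0,0],[0,0,0,0,0,0],[0,0,0,0,0,0]]'
python3 -m handwheel '[[0,0,0,0,0,0],[0,0,0,0,0,0],[0,0,0,0,0,0],[0,0,0,0,0,0],[0,0,0,0,0,0]]' 0
python3 -m handwheel '[[0,0,-0.15,0,0,0],[0,0,-0.4,0,0,0],[0,0,-0.4,0,0,0],[0,0,-0.4,0,0,0],[0,0,-0.4,0,0,0]]'
python3 - <<'E'
from h import *
X,C=wrist("pics/w3.png");s=get_state();print(s["position"])
for n,o in dict(obl=(.6258,.0647),la=(.6183,.176),sm=(.6323,-.046)).items():
    q=near(X,o,.04,.058,.07);A=np.c_[q[:,:2]-o,np.ones(len(q))];c=np.linalg.lstsq(A,q[:,2],rcond=None)[0]
    k=near(X,o,.05,.083,.1);print(n,rect(q),"plane",np.round(c,4),"knob",rect(k),np.median(k[:,2]))
m=(np.hypot(X[:,0]-.614,X[:,1]+.16)<.04)&(C[:,1]>C[:,2]*1.5+20)&(C[:,1]>1.5*C[:,0])&(X[:,2]>.04);b=X[m];print("button",len(b),rect(b),np.percentile(b[:,2],[5,50,95]))
e=plan((.614,-.157,.3),183.7)
E
```

```text
t: 57.3
position: [0.6274, 0.0643, 0.2421]
eef_rot: [-180.0, 0.0, -176.3]
ft_force: [0.4, 0.5, 0.4]
opening: 0.013
finger_force: 59.1
t: 57.92
position: [0.6274, 0.0643, 0.2421]
eef_rot: [-180.0, -0.0, -176.3]
ft_force: [-0.4, 0.9, 0.7]
opening: 0.0426
finger_force: 0.0
t: 58.55
position: [0.6273, 0.0643, 0.3486]
eef_rot: [-180.0, 0.0, -176.3]
ft_force: [0.1, 0.3, -0.5]
opening: 0.0427
finger_force: 0.0
[0.62757704 0.06433503 0.35215572]
obl (array([0.6258, 0.0642]), array([0.0667, 0.0456]), 3.8) plane [ 0.002  -0.0042  0.0635] knob (array([0.6263, 0.0641]), array([0.0336, 0.0134]), 3.8) 0.08950691628959392
la (array([0.6187, 0.1752]), array([0.0582, 0.0583]), 85.1) plane [0.0042 0.0082 0.0635] knob (array([0.6188, 0.1751]), array([0.0168, 0.0167]), 62.7) 0.08934917913937618
sm (array([ 0.6315, -0.0437]), array([0.0448, 0.0423]), 35.5) plane [ 0.014  -0.013   0.0636] knob (array([ 0.6322, -0.0446]), array([0.0167, 0.0167]), 7.0) 0.08956101898475799
button 550 (array([ 0.6141, -0.1566]), array([0.0272, 0.0273]), 17.7) [0.06385069 0.07031117 0.0716718 ]
to [ 0.614 -0.157  0.3  ] 183.7 turn 0.0 tilt0 [-180.     0.3]
[[0.09,-0.73,0.17,0.0,0.0,-0.0],[0.09,-0.73,0.17,0.0,0.0,-0.0],[0.09,-0.73,0.17,0.0,0.0,-0.0],[0.09,-0.73,0.17,0.0,0.0,-0.0],[0.09,-0.73,0.17,0.0,0.0,-0.0]]
```

View pics/w3.png

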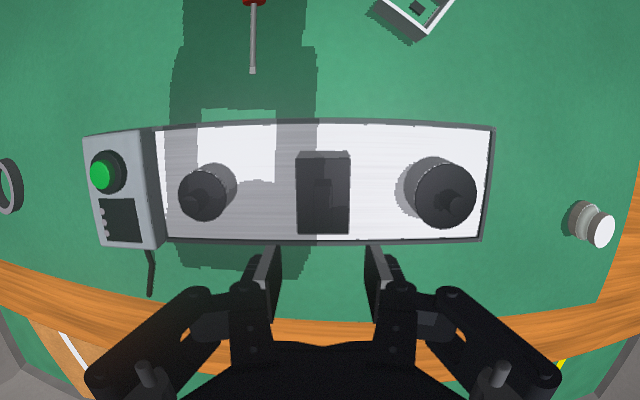

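All three covers are seated and the plate carries no open housing: small at (202,195), oblong at (323,195), large at (445,193). The square housing is off the plate. The button is at (103,172), world (0.614,-0.157), top z≈.072. I'll shut the fingers and go above it.

```bash
python3 -m handwheel '[[0.09,-0.73,0.17,0,0,0],[0.09,-0.73,0.17,0,0,0],[0.09,-0.73,0.17,0,0,0],[0.09,-0.73,0.17,0,0,0],[0.09,-0.73,0.17,0,0,0]]' -1
python3 -m handwheel '[[0,0,0,0,0,0],[0,0,0,0,0,0],[0,0,0.3,0,0,0],[0,0,0.3,0,0,0],[0,0,0.2,0,0,0]]'
python3 -m handwheel '[[0,0,0,0,0,0],[0,0,0,0,0,0],[0,0,0,0,0,0],[0,0,0,0,0,0],[0,0,0,0,0,0]]'
```

```text
t: 59.22
position: [0.6143, -0.1574, 0.2965]
eef_rot: [-180.0, 0.0, -176.3]
ft_force: [1.0, -0.2, 0.7]
opening: -0.0001
finger_force: 0.0
t: 59.85
position: [0.6143, -0.1554, 0.2461]
eef_rot: [180.0, -0.1, -176.3]
ft_force: [-0.3, 0.1, 0.3]
opening: 0.0001
finger_force: 0.0
t: 60.48
position: [0.6145, -0.1561, 0.2483]
eef_rot: [-180.0, 0.0, -176.3]
ft_force: [-0.6, -0.7, -0.1]
opening: 0.0001
finger_force: 0.0
```

```bash
python3 -m handwheel '[[0,0,0.02,0,0,0],[0,0,0.02,0,0,0],[0,0,0.02,0,0,0],[0,0,0,0,0,0],[0,0,0,0,0,0]]'
python3 -m handwheel '[[0,0,0.02,0,0,0],[0,0,0.02,0,0,0],[0,0,0.02,0,0,0],[0,0,0,0,0,0],[0,0,0,0,0,0]]'
```

```text
t: 61.1
position: [0.6145, -0.156, 0.2446]
eef_rot: [-180.0, -0.0, -176.3]
ft_force: [-1.3, -0.2, 2.2]
opening: -0.0002
finger_force: 0.9
t: 61.72
position: [0.6145, -0.156, 0.241]
eef_rot: [-180.0, 0.0, -176.3]
ft_force: [-1.3, 0.3, 3.9]
opening: 0.0001
finger_force: 1.9
```

```bash
python3 -m handwheel '[[0,0,0.02,0,0,0],[0,0,0.02,0,0,0],[0,0,0,0,0,0],[0,0,0,0,0,0],[0,0,0,0,0,0]]'
python3 -m handwheel '[[0,0,0.01,0,0,0],[0,0,0.01,0,0,0],[0,0,0,0,0,0],[0,0,0,0,0,0],[0,0,0,0,0,0]]'
```

```text
t: 62.35
position: [0.6145, -0.156, 0.2393]
eef_rot: [-180.0, 0.0, -176.3]
ft_force: [-4.9, 1.5, 13.6]
opening: -0.0003
finger_force: 7.0
t: 62.98
position: [0.6145, -0.156, 0.2391]
eef_rot: [-180.0, 0.1, -176.3]
ft_force: [-10.4, 3.5, 24.7]
opening: 0.0
finger_force: 12.8
```

The button is on its stop: the force jumped to 25 N with no further travel. I'll let it go, back away and check the final scene.

```bash
python3 -m handwheel '[[0,0,-0.1,0,0,0],[0,0,-0.3,0,0,0],[0,0,-0.5,0,0,0],[0,0,-0.5,0,0,0],[0,0,-0.5,0,0,0]]'
python3 -m handwheel '[[0.3,0.3,-0.2,0,0,0],[0.3,0.3,-0.2,0,0,0],[0.3,0.3,-0.2,0,0,0],[0,0,0,0,0,0],[0,0,0,0,0,0]]'
python3 - <<'E'
from h import *
X,C=wrist("pics/w4.png");s=get_state();print(s["position"],s["ft_force"])
for n,o in dict(obl=(.6258,.0647),la=(.6183,.176),sm=(.6323,-.046)).items():
    q=near(X,o,.04,.058,.07);k=near(X,o,.05,.083,.1);print(n,rect(q),"knob",rect(k),np.median(k[:,2]))
m=(np.hypot(X[:,0]-.614,X[:,1]+.16)<.04)&(C[:,1]>C[:,2]*1.5+20)&(C[:,1]>1.5*C[:,0])&(X[:,2]>.04);b=X[m];print("button",len(b),rect(b),np.percentile(b[:,2],[50,95]))
E
```

```text
t: 63.6
position: [0.6144, -0.1559, 0.353]
eef_rot: [-180.0, 0.0, -176.3]
ft_force: [0.2, 0.1, -0.1]
opening: 0.0001
finger_force: 0.0
t: 64.22
position: [0.5573, -0.1058, 0.3875]
eef_rot: [-180.0, 0.0, -176.3]
ft_force: [-0.4, -0.2, -0.3]
opening: 0.0005
finger_force: 0.0
[ 0.55746843 -0.1059197   0.38711386] [5.70562857e-04 6.90954242e-01 8.60325219e-01]
obl (array([0.6257, 0.063 ]), array([0.0667, 0.0449]), 2.7) knob (array([0.6258, 0.0636]), array([0.0332, 0.0145]), 3.5) 0.08919064931573384
la (array([0.6181, 0.1734]), array([0.0562, 0.0577]), 66.3) knob (array([0.619 , 0.1746]), array([0.0169, 0.017 ]), 32.5) 0.08887929483545487
sm (array([ 0.6308, -0.0465]), array([0.0424, 0.0454]), 18.5) knob (array([ 0.6325, -0.0459]), array([0.017 , 0.0162]), 1.5) 0.08926907841448622
button 611 (array([ 0.6144, -0.1579]), array([0.0274, 0.0277]), 64.8) [0.07038967 0.07161139]
```

View pics/w4.png

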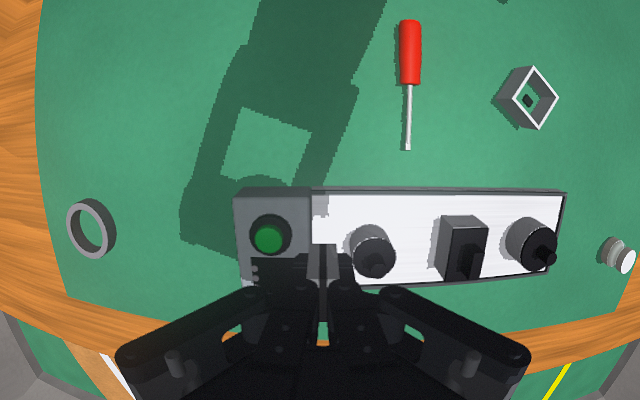

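The button at (268,237) is back up, and the three covered housings stand on the plate at (372,250), (464,247) and (532,243). The screwdriver, jar, roll and square housing have not been touched.

```bash
python3 -c "from rig import sign_off;print(sign_off())"
```

```text
the job is handed in; nothing more can be done
None
```

The large, small and oblong housings are on the tester's plate with their covers seated, the start button was pressed fully and released, and the job is handed in; the square housing had no cover on the bench, so it stayed off the plate.

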